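# Put the hardness tester's accessories away in their tray

### The job

Put the hardness tester's five loose accessories away in the grey accessory tray, each in the insert that is made for it: the test block in the wide shallow well, the bearing ring over the spigot, the small anvil with its shank in the collared bore, the loupe in the mid-sized well and the gauge pin upright in the smallest well. Set them down gently, without dropping them in, so that each sits fully home and level, and let go; do not disturb the caliper, the micrometer or the screwdriver.

Things in the scene. Friction and masses are not known exactly. Their poses are not given: they have to be found in the camera images.
- test_block: Hardness test block: a plain solid ground-steel disc, 60 mm across, 10 mm thick, lying flat on the thin green bench mat (top of the mat 3 mm above the bench). Origin at the centre of its underside, z up. Round, so it may be gripped across its rim in any direction. About 0.22 kg.
- bearing_ring: Ground-steel bearing ring, 62 mm outside, bore 47 mm, open right through, 12 mm thick, lying flat on the green mat. Origin at the centre of its underside, z up. May be gripped across its outside. About 0.12 kg.
- small_anvil: Small steel anvil of the tester, mushroom-shaped: a round head 50 mm across and 15 mm thick, its underside slightly coned, on a central shank 21 mm across and 13 mm long, 28 mm high in all. It stands on the green mat on its shank, head up. Origin at the centre of the shank's lower end, z up. Grip it across the head. About 0.2 kg.
- loupe: Eye loupe: a black cylinder, 32 mm across, 26 mm high, standing upright on the bare bench. Origin at the centre of its underside, z up. About 0.03 kg.
- gauge_pin: Steel gauge pin, 12 mm across, 30 mm long, standing upright on the bare bench. Origin at the centre of its underside, z up. About 0.026 kg.
- insert_block: Insert, dark grey with white features, 88.5 mm square, 22 mm thick, one of six in the tray, two by three on a 90 mm square grid; top face 29 mm above the bench. Origin: centre of its underside, z up. It has the widest well, 72 mm across and 5 mm deep (floor 17 mm above the origin): the place of the test block.
- insert_ring: Insert, dark grey with white features, 88.5 mm square, 22 mm thick, one of six in the tray, two by three on a 90 mm square grid; top face 29 mm above the bench. Origin: centre of its underside, z up. It is flat with a round spigot in the middle, 35 mm across and 8 mm high: the place of the bearing ring, which goes over the spigot and lies flat on the upper face (22 mm above the origin).
- insert_anvil: Insert, dark grey with white features, 88.5 mm square, 22 mm thick, one of six in the tray, two by three on a 90 mm square grid; top face 29 mm above the bench. Origin: centre of its underside, z up. It has a raised collar, 56 mm across and 4 mm high, round a bore 32 mm across: the place of the anvil, shank in the bore, head on the collar (collar top 26 mm above the origin, anvil's lower end then 11.5 mm above it, clear of the floor).
- insert_loupe: Insert, dark grey with white features, 88.5 mm square, 22 mm thick, one of six in the tray, two by three on a 90 mm square grid; top face 29 mm above the bench. Origin: centre of its underside, z up. It has a plain well 44 mm across and 8 mm deep (floor 14 mm above the origin): the place of the loupe.
- insert_pin: Insert, dark grey with white features, 88.5 mm square, 22 mm thick, one of six in the tray, two by three on a 90 mm square grid; top face 29 mm above the bench. Origin: centre of its underside, z up. It has the smallest well, 24 mm across and 12 mm deep (floor 10 mm above the origin), with no collar: the place of the gauge pin, upright.
- caliper: Bystander: steel caliper, 272 mm long, lying on the bench behind the mat. Leave it alone.
- micrometer: Bystander: outside micrometer, 130 mm long, lying on the bench to the left behind the mat. Leave it alone.
- screwdriver: Bystander: red-handled screwdriver, 192 mm long, lying behind the tray. Leave it alone.
There are look-alikes about, which are no part of the job. What is shaped like the bearing_ring but purple is not meant.

How it is judged:
By the outcome, as a careful person would: the job done as asked, in the order asked, and still so for the second after the job is handed in, with the robot touching nothing.
It also fails if it takes over 109 s, if anything falls off the work surface, if the arm or the gripper's body presses on something with over 40 N, if the wrist force passes 120 N, or if a joint passes its speed limit or range.

### The arm

A 7-joint arm with a two-finger parallel gripper is mounted at the origin on a cart in front of the work surface, level with it; the furniture and walls round the work are solid. World frame = base frame: x ahead of the robot, y to its left, z up, the work surface at z = 0. Lengths are in m, angles in rad, forces in N, time in s.
With the tool pointing down it reaches from about 0.4 to 0.85 m from the base axis. Payload 4.5 kg.
Tool frame: the origin (TCP) lies at the very end of the fingers, on their centre line; the grasp point (between the pads) lies 19 mm behind it (r.grip_depth is the distance from the TCP to the grasp point, in m); z points along the fingers, x is the direction in which the jaws open and shut, and the axes are right-handed (so a half turn about z gives the same grasp; the last joint's range is limited). The gripper opens to 88 mm and grips with 3 to 60 N. Pads are 18 mm wide; open, the fingers measure 123 mm over their backs; the gripper's body (75 mm by 187 mm) begins 45 mm behind the grasp point.
Start: joints at [1.266, 0.689, -0.195, 1.565, 0.157, 0.902, -0.215], TCP at [0.208, -0.589, 0.239] pointing down, gripper open.
Joint ranges: [-3.01, 3.01], [-0.46, 2.08], [-1.47, 1.51], [0.13, 2.56], [-1, 4.14], [0.04, 2.09], [-2.66, 2.66]. Speed limits (rad/s): [2.57, 2.57, 3.14, 3.14, 3.14, 3.14, 3.14].

### API

Orientations are given as a unit quaternion [x, y, z, w].
In Python, from plant import r gives the robot as it stands. The module is installed in compiled form; this text tells all that it offers.
- The arm moves only by the shell command python3 -m jog 'ROWS' [FORCE]. ROWS is JSON, a list of rows, each a list of 5 numbers: the shift along the tool's x, y, z in units of 1 m (1.0 is 1 m), then the turn about the tool's z in units of 360 degrees (1.0 is 360 degrees), then the closure, from 0 (fully open) to 1 (shut). In form: [[dx, dy, dz, yaw, fingers], ...]. A call has 1 to 20 rows; each row shifts and turns the commanded pose from where the row before left it, along the tool's axes as they then stand; what a row does not reach is not made up. A row lasts 1/10 s, in which the tool goes at most 50 mm and 8.59 degrees, less where a joint would pass 70% of its speed; a pose out of reach is approached as far as the arm can. A call with a number of a shift or a turn outside -1 to 1 is refused whole. A call with a gripper value outside its range is refused whole. The fingers move at their own pace and stop on an object; FORCE is the grip in N (left out, the last holds). Time passes only in rows, so rows that do not move let the fingers close. It gives the time, the measured TCP pose, the force and the opening at its end, in the units of the state.
- r.get_state(): the state, without advancing time (a new reading comes with each control period).
- r.snapshot(name): name is "scene" or "side" or "wrist"; returns the picture (400x640x3 uint8, red, green, blue); there is no depth.
- r.get_calibration(name): a dict with "mtx" (3x3 intrinsics, pixels), "R" (3x3) and "t" (3): a world point X has camera coordinates R X + t. Camera axes: x right, y down, z forward; pixel columns grow to the right and rows downward; lengths in m; the calibration is good to about 2 mm. A picture is of the moment at which its call begins: read the wrist's pose just before it. get_calibration takes no time and is no camera call; for the wrist camera it gives the pose at the moment of the call.
- r.finish_job(): hands the job in, once; it reports no verdict.
Trained networks look in the newest picture that a camera, given by its name, has taken for a name from the list of things; names that differ only in an ending like _2 or _b are one class to them, and where a whole thing is asked for, a point or a joint stands for the part that bears it (a point fixed in the world has none). Each returns a list of dicts, best first, with "score" (0 to 1); they miss things now and then, are a little off and sometimes report something else, mostly with a low value. They report only what shows in the picture. A call takes as long as a camera call. They do not tell look-alikes from the thing itself.
- r.cut_out(thing, camera): "pixels" (400x640 bool, what is visible of it) and "rect" ([left, top, right, bottom] in pixels, round what is visible of it).
The state is a dict: "clock": time; "q": joint angles; "qd": joint speeds; "joint_torque": joint torques, N m; "tool_pos": TCP position; "eef_rot": TCP orientation; "contact_force": force on the tool from outside, world axes, zero at the start; "moment": the same for the moment, N m; "opening": opening from 0.0 (shut) to 1.0 (fully open).
Only numpy, scipy, OpenCV 4.12 (cv2) and the standard library are available. Lean on these libraries where they do the work, as an engineer would, in place of code of your own. Each camera call takes 0.05 s, during which the arm holds its last target.

## Working session

There is one attempt and no reset: what is moved stays moved. The work goes in short steps, Python scripts to look and compute and a shell command to move; the robot and the scene stay as the last step left them, time stands still between calls to the robot, and variables do not carry over. Pictures are saved under pics/ and viewed, and the job is handed in when it is done.

```bash
mkdir -p pics; python3 - <<'E'
from plant import r
import cv2
s=r.get_state();print(s)
for n in ("scene","side","wrist"):
    im=r.snapshot(n); cv2.imwrite(f"pics/{n}0.png",im[:,:,::-1]); c=r.get_calibration(n); print(n,c)
E
```

```text
{'clock': 0.0, 'q': array([ 1.26579802,  0.68997565, -0.19454544,  1.56631353,  0.157311  ,
        0.90249916, -0.21509601]), 'qd': array([ 4.80205365e-04, -1.63947925e-03,  1.50719498e-03,  8.81110700e-05,
       -1.55208802e-03,  2.64637132e-05, -1.48497246e-03]), 'joint_torque': array([-7.42352804e-04, -5.27560401e+01, -1.26755275e+00, -1.53424466e+01,
       -5.27968642e-02,  6.62271545e-03,  1.39861850e-04]), 'tool_pos': array([ 0.20748349, -0.58890106,  0.23792416]), 'eef_rot': array([ 8.16229757e-01, -5.77726728e-01, -7.67778145e-04, -4.70462903e-04]), 'contact_force': array([0.24261961, 0.21956103, 0.67018312]), 'moment': array([ 0.0451455 , -0.04298861, -0.05976382]), 'opening': 0.9993491239986162}
scene {'mtx': array([[425.58586835,   0.        , 324.07529797],
       [  0.        , 425.58586835, 199.96634351],
       [  0.        ,   0.        ,   1.        ]]), 'R': array([[-0.82511745, -0.56450348, -0.02273774],
       [-0.20523112,  0.33699127, -0.91886727],
       [ 0.5263662 , -0.75350693, -0.39391106]]), 't': array([0.48858706, 0.17886784, 0.7073579 ])}
side {'mtx': array([[430.82381813,   0.        , 314.6209157 ],
       [  0.        , 430.82381813, 198.73873231],
       [  0.        ,   0.        ,   1.        ]]), 'R': array([[-0.93224455, -0.36095363,  0.02515098],
       [-0.15265443,  0.32933822, -0.93179019],
       [ 0.32804988, -0.87249574, -0.36212493]]), 't': array([0.549659  , 0.14116415, 0.89357784])}
wrist {'mtx': array([[351.11454061,   0.        , 323.29790669],
       [  0.        , 351.11454061, 198.83761471],
       [  0.        ,   0.        ,   1.        ]]), 'R': array([[ 3.32786051e-01, -9.43002327e-01, -2.34078358e-04],
       [-9.10235054e-01, -3.21287309e-01,  2.61240524e-01],
       [-2.46425629e-01, -8.67241362e-02, -9.65273709e-01]]), 't': array([-0.62382647, -0.03521724,  0.38847173])}
```

View pics/scene0.png

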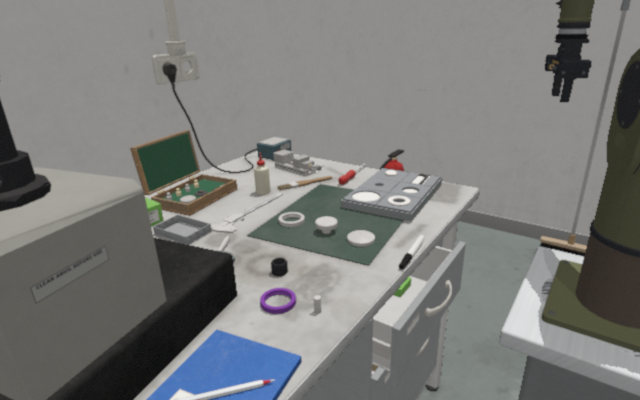

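View pics/side0.png

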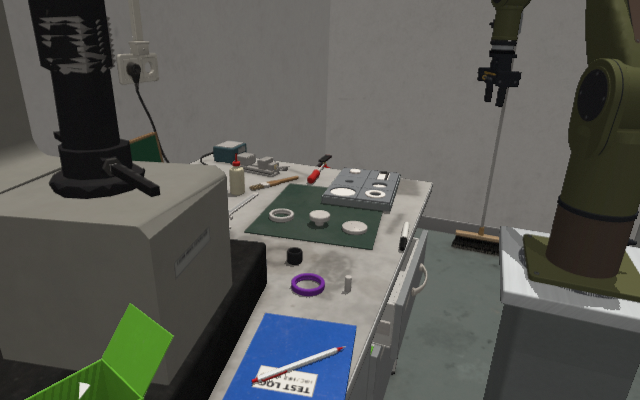

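View pics/wrist0.png

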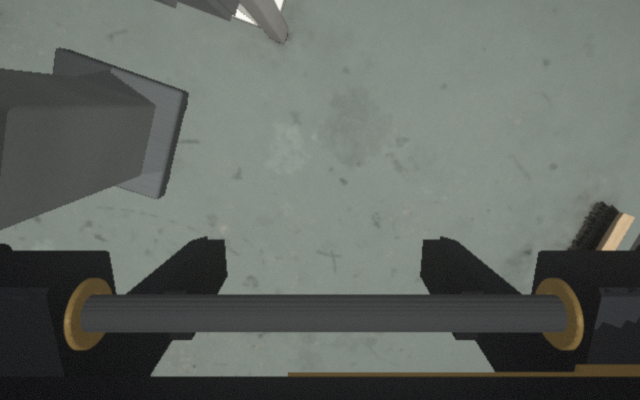

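```bash
cat > h.py <<'E'
from plant import r
import numpy as np, cv2
def ray(c,u,v,z):
    K,R,t=map(np.asarray,(c["mtx"],c["R"],c["t"]))
    d=R.T@np.linalg.inv(K)@np.array([u,v,1.]); o=-R.T@t
    return o+d*(z-o[2])/d[2]
def proj(c,X):
    K,R,t=map(np.asarray,(c["mtx"],c["R"],c["t"]))
    p=K@(R@np.asarray(X,float)+t); return p[:2]/p[2]
E
python3 - <<'E'
from h import *
H=dict(test_block=.013,bearing_ring=.015,small_anvil=.031,loupe=.026,gauge_pin=.03,insert_block=.029,insert_ring=.029,insert_anvil=.029,insert_loupe=.029,insert_pin=.029,caliper=0.005,micrometer=.01,screwdriver=.015)
for n in ("scene","side"):
    r.snapshot(n); c=r.get_calibration(n)
    for k,h in H.items():
        for d in r.cut_out(k,n)[:3]:
            if d["score"]<.2: continue
            ys,xs=np.nonzero(d["pixels"]); 
            print(n,k,round(d["score"],2),[int(a) for a in d["rect"]],ray(c,xs.mean(),ys.mean(),h if 'insert' in k else h*.6).round(3))
print(r.get_state()["clock"])
E
```

```text
scene test_block 0.71 [347, 228, 375, 246] [0.476 0.026 0.008]
scene bearing_ring 0.59 [259, 285, 297, 314] [0.484 0.299 0.009]
scene bearing_ring 0.5 [282, 207, 301, 225] [0.664 0.034 0.009]
scene small_anvil 0.7 [313, 217, 335, 231] [0.568 0.025 0.019]
scene loupe 0.64 [274, 260, 287, 276] [0.544 0.223 0.016]
scene loupe 0.42 [313, 214, 337, 231] [0.572 0.02  0.016]
scene gauge_pin 0.51 [311, 296, 322, 315] [0.413 0.282 0.018]
scene insert_block 0.94 [343, 187, 391, 206] [ 0.56  -0.144  0.029]
scene insert_ring 0.73 [370, 167, 408, 182] [ 0.577 -0.326  0.029]
scene insert_anvil 0.6 [372, 193, 422, 214] [ 0.468 -0.151  0.029]
scene insert_loupe 0.59 [392, 183, 430, 199] [ 0.478 -0.244  0.029]
scene insert_pin 0.7 [359, 176, 399, 189] [ 0.568 -0.238  0.029]
scene caliper 0.72 [209, 192, 278, 230] [0.794 0.077 0.003]
scene caliper 0.45 [357, 177, 399, 190] [ 0.602 -0.298  0.003]
scene micrometer 0.6 [221, 236, 238, 258] [0.715 0.205 0.006]
scene screwdriver 0.47 [335, 169, 358, 184] [ 0.708 -0.298  0.009]
side test_block 0.51 [343, 217, 363, 236] [0.481 0.024 0.008]
side bearing_ring 
[... 378 characters left out ...]
324, 185, 360, 201] [ 0.563 -0.143  0.029]
side insert_block 0.54 [228, 190, 252, 216] [0.772 0.051 0.029]
side insert_ring 0.8 [341, 167, 368, 178] [ 0.584 -0.331  0.029]
side insert_anvil 0.82 [355, 187, 394, 205] [ 0.475 -0.155  0.029]
side insert_loupe 0.61 [365, 178, 393, 193] [ 0.483 -0.25   0.029]
side insert_loupe 0.21 [325, 186, 360, 199] [ 0.565 -0.146  0.029]
side insert_pin 0.65 [328, 177, 365, 185] [ 0.575 -0.245  0.029]
side caliper 0.49 [226, 193, 253, 212] [ 0.806 -0.007  0.003]
side micrometer 0.27 [309, 210, 329, 226] [ 0.579 -0.005  0.006]
side screwdriver 0.52 [308, 164, 321, 185] [ 0.712 -0.308  0.009]
side screwdriver 0.5 [308, 209, 327, 225] [ 0.578 -0.     0.009]
1.55
```

```bash
python3 - <<'E'
import cv2
a=cv2.imread("pics/scene0.png")[140:320,210:480]; b=cv2.imread("pics/side0.png")[150:310,210:450]
cv2.imwrite("pics/c1.png",cv2.resize(a,None,fx=2.9,fy=2.9,interpolation=2)); cv2.imwrite("pics/c2.png",cv2.resize(b,None,fx=3.3,fy=3.3,interpolation=2))
E
```

```text
(no output)
```

View pics/c1.png

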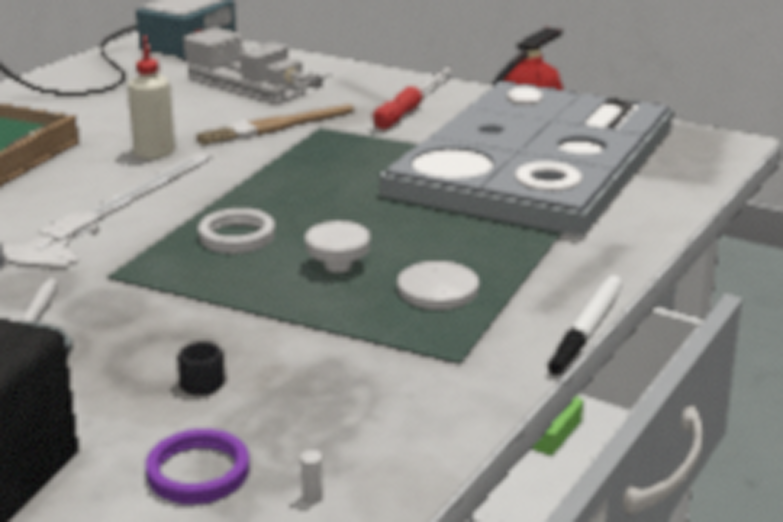

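View pics/c2.png

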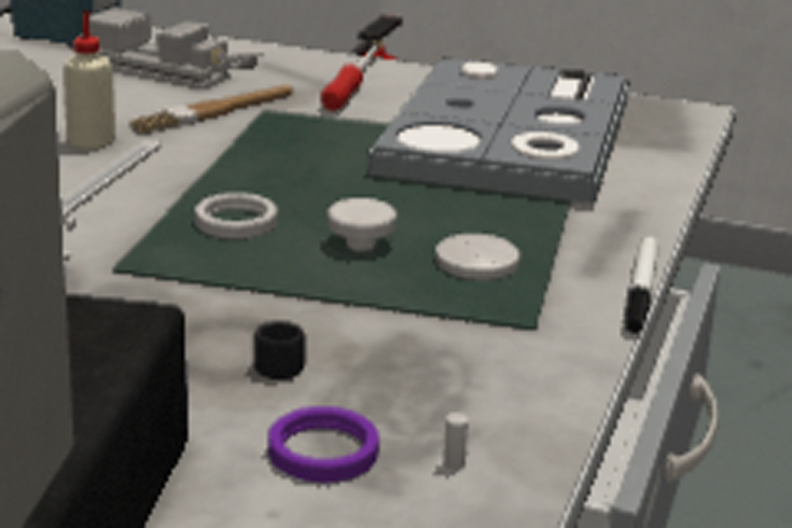

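```bash
cat >> h.py <<'E'
from scipy.spatial.transform import Rotation as Ro
def plan(x,y,z,th=None):
    s=r.get_state(); R=Ro.from_quat(s["eef_rot"]).as_matrix()
    cur=np.degrees(np.arctan2(R[1,0],R[0,0]))
    d=R.T@(np.array([x,y,z])-s["tool_pos"])
    print("pos",s["tool_pos"].round(4),"th",cur.round(2),"tilt",np.degrees(np.arccos(-R[2,2])).round(2),"d mm",(d*1000).round(1),"turn",None if th is None else round(-(th-cur)/360,4),"F",s["contact_force"].round(1),"op",round(s["opening"]*88,1),"t",round(s["clock"],2))
E
python3 -m jog '[[0,0,0,0.018,0],[0,0,0,0.018,0],[0,0,0,0.018,0]]' 20; python3 -c "
from h import *
plan(.42,-.1,.26,-90)"
```

```text
clock: 1.85
tool_pos: [0.2078, -0.5895, 0.2388]
eef_rot: [-0.705, 0.709, -0.0, 0.0]
contact_force: [-0.2, 0.7, -0.8]
opening: 0.999
pos [ 0.2078 -0.5895  0.2388] th -90.29 tilt 0.01 d mm [-490.6 -209.7  -21.2] turn -0.0008 F [-0.2  0.7 -0.8] op 87.9 t 1.85
```

```bash
python3 -m jog '[[-0.04,-0.017,-0.002,0,0],[-0.04,-0.017,-0.002,0,0],[-0.04,-0.017,-0.002,0,0],[-0.04,-0.017,-0.002,0,0],[-0.04,-0.017,-0.002,0,0],[-0.04,-0.017,-0.002,0,0],[-0.04,-0.017,-0.002,0,0],[-0.04,-0.017,-0.002,0,0],[-0.04,-0.017,-0.002,0,0],[-0.04,-0.017,-0.002,0,0],[-0.04,-0.017,-0.002,0,0],[-0.04,-0.017,0,0,0],[0,0,0,0,0]]'; python3 -c "
from h import *
plan(.42,-.1,.26,-90)
im=r.snapshot('wrist');cv2.imwrite('pics/w1.png',im[:,:,::-1])
"
```

```text
clock: 3.15
tool_pos: [0.4151, -0.1033, 0.2611]
eef_rot: [0.711, -0.703, 0.0, -0.002]
contact_force: [1.2, -0.9, -0.4]
opening: 1.001
pos [ 0.4151 -0.1033  0.2611] th -89.35 tilt 0.25 d mm [-3.2 -4.9  1.2] turn 0.0018 F [ 1.2 -0.9 -0.4] op 88.1 t 3.15
```

View pics/w1.png

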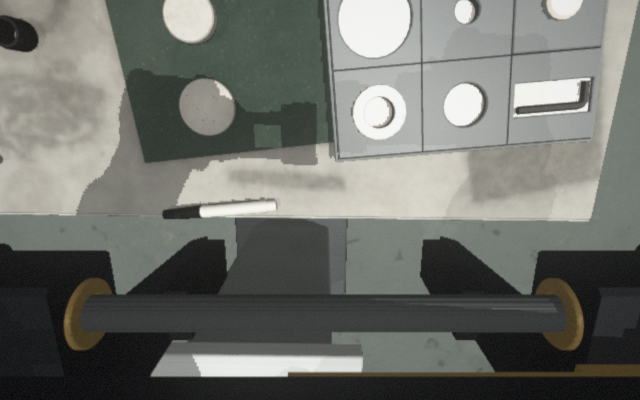

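The wrist view shows the tray (wells at (374,15), (465,12), (378,110), (463,104)), the test block at (207,107) and the anvil at (189,18). I'll move forward for the rest.

```bash
python3 -m jog '[[-0.01,-0.035,-0.015,0,0],[-0.01,-0.035,-0.015,0,0],[-0.01,-0.035,-0.015,0,0],[0,0,0,0,0],[0,0,0,0,0]]'; cat > look.py <<'E'
from h import *
import sys
plan(0,0,0,-90)
c=r.get_calibration('wrist'); im=r.snapshot('wrist'); n=sys.argv[1]
cv2.imwrite(f'pics/{n}.png',im[:,:,::-1])
import pickle; pickle.dump((c,im),open(f'{n}.pkl','wb'))
E
python3 look.py w2
```

```text
clock: 3.7
tool_pos: [0.5166, -0.081, 0.3055]
eef_rot: [-0.706, 0.708, -0.0, -0.001]
contact_force: [-0.5, 0.3, -1.0]
opening: 1.0
pos [ 0.5166 -0.081   0.3055] th -90.12 tilt 0.06 d mm [-80.2 516.5 305.8] turn -0.0003 F [-0.5  0.3 -1. ] op 88.0 t 3.7
```

View pics/w2.png

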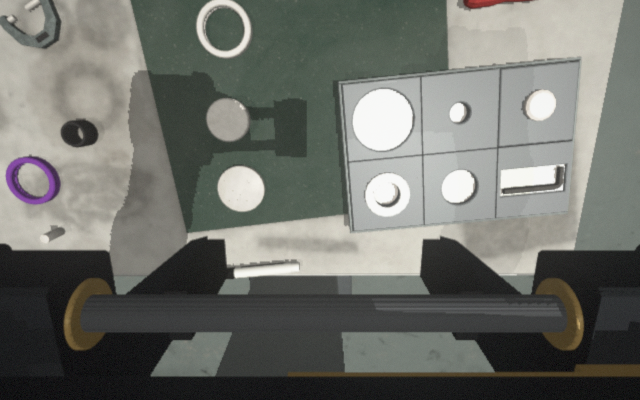

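All five parts and the whole tray are in view. The block is at (241,188), the anvil (228,119), the ring (223,27) and the loupe (78,132). The pin is at (51,235), and the purple look-alike (33,180) is to be left. I'll measure them now.

```bash
cat > meas.py <<'E'
from h import *
import pickle,sys
def ell(im,box,thr,dark=False):
    x0,y0,x1,y1=box; g=cv2.cvtColor(im,cv2.COLOR_RGB2GRAY)[y0:y1,x0:x1]
    g=cv2.resize(g,None,fx=4,fy=4,interpolation=cv2.INTER_CUBIC)
    m=((g<thr) if dark else (g>thr)).astype(np.uint8)
    cs,_=cv2.findContours(m,cv2.RETR_EXTERNAL,cv2.CHAIN_APPROX_NONE)
    k=max(cs,key=cv2.contourArea); k=cv2.convexHull(k)
    (u,v),ax,_=cv2.fitEllipse(k)
    return ((u+.5)/4+x0-.5,(v+.5)/4+y0-.5,ax[0]/4,ax[1]/4)
if __name__=="__main__":
    c,im=pickle.load(open('w2.pkl','rb'))
    f=351.1
    for n,box,thr,z,dk in [("block",(212,160,270,216),110,.013,0),("anvil",(203,94,252,144),100,.031,0),("ring",(190,0,256,60),130,.015,0),
        ("w_block",(346,80,419,158),200,.029,0),("w_pin",(440,95,475,130),180,.029,0),("spigot",(515,80,564,128),200,.037,0),
        ("collar",(358,166,416,220),200,.033,0),("w_loupe",(434,164,484,210),200,.029,0),("loupe",(58,117,100,150),60,.026,1),("pin",(36,224,68,248),150,.02,0)]:
        u,v,a,b=ell(im,box,thr,dk); P=ray(c,u,v,z); dep=(np.array(c["R"])@P+c["t"])[2]
        print(n,(round(u,1),round(v,1)),"dia mm",round(a*dep/f*1000,1),round(b*dep/f*1000,1),P.round(4))
    cv2.imwrite('pics/cl.png',cv2.resize(im[:250,:275,::-1],None,fx=2.4,fy=2.4,interpolation=cv2.INTER_CUBIC))
E
python3 meas.py
```

```text
block (240.5, 188.5) dia mm 59.2 62.8 [0.4794 0.0257 0.013 ]
anvil (227.4, 119.2) dia mm 49.5 52.2 [0.5669 0.0314 0.031 ]
ring (223.2, 27.6) dia mm 61.5 69.1 [0.6679 0.033  0.015 ]
w_block (382.1, 119.3) dia mm 69.7 73.5 [ 0.5664 -0.1496  0.029 ]
w_pin (456.4, 112.2) dia mm 18.2 23.7 [ 0.5744 -0.2362  0.029 ]
spigot (540.8, 104.8) dia mm 31.6 37.6 [ 0.5825 -0.3288  0.037 ]
collar (387.5, 194.5) dia mm 53.5 56.9 [ 0.4763 -0.1594  0.033 ]
w_loupe (457.4, 185.8) dia mm 37.8 44.0 [ 0.4861 -0.246   0.029 ]
loupe (79.4, 133.0) dia mm 31.7 42.8 [0.551  0.2105 0.026 ]Traceback (most recent call last):
  File "meas.py", line 17, in <module>
    u,v,a,b=ell(im,box,thr,dk); P=ray(c,u,v,z); dep=(np.array(c["R"])@P+c["t"])[2]
            ~~~^^^^^^^^^^^^^^^
  File "meas.py", line 9, in ell
    (u,v),ax,_=cv2.fitEllipse(k)
               ~~~~~~~~~~~~~~^^^
cv2.error: OpenCV(4.12.0) /io/opencv/modules/imgproc/src/shapedescr.cpp:361: error: (-201:Incorrect size of input array) There should be at least 5 points to fit the ellipse in function 'fitEllipseNoDirect'
```

```bash
python3 - <<'E'
from h import *
import pickle
c,im=pickle.load(open('w2.pkl','rb'))
cv2.imwrite('pics/cl.png',cv2.resize(im[:250,:275,::-1],None,fx=2.4,fy=2.4,interpolation=cv2.INTER_CUBIC))
plan(.4795,.0257,.06,-90)
E
```

```text
pos [ 0.5155 -0.0812  0.3052] th -90.15 tilt 0.14 d mm [-107.    35.8  245.2] turn -0.0004 F [-0.3  0.3 -0.8] op 87.7 t 3.75
```

View pics/cl.png

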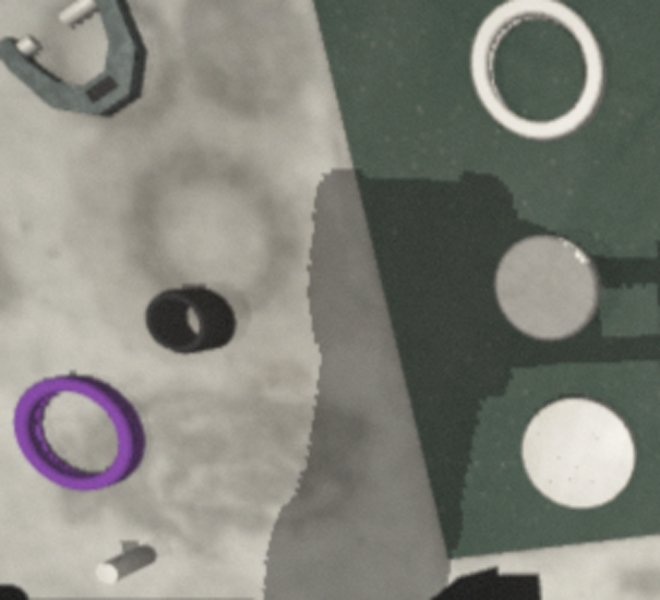

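Candidates in the wrist picture:
- **Ring:** white ring on the mat at (223,27), or the purple ring at (33,180). I take the white one.
- **Block:** plain disc at (241,188), or the anvil head at (228,119). I take the 60 mm disc.
- **Loupe:** black cylinder at (78,132), no rival.
- **Pin:** small pin at (51,235), no rival.

The crop confirms these choices.

```bash
python3 -m jog '[[-0.022,0.007,0.03,0,0],[-0.022,0.007,0.03,0,0],[-0.022,0.007,0.03,0,0],[-0.021,0.007,0.03,0,0],[-0.02,0.008,0.03,0,0],[0,0,0.03,0,0],[0,0,0.03,0,0],[0,0,0.025,0,0],[0,0,0,0,0]]'; python3 -c "
from h import *
plan(.4795,.0257,.009,-90)"
```

```text
clock: 4.65
tool_pos: [0.4777, 0.0257, 0.0685]
eef_rot: [-0.706, 0.708, 0.002, -0.003]
contact_force: [-1.5, -0.0, 0.9]
opening: 1.001
pos [0.4777 0.0257 0.0685] th -90.11 tilt 0.43 d mm [-0.1 -2.2 59.5] turn -0.0003 F [-1.5 -0.   0.9] op 88.1 t 4.65
```

```bash
python3 -m jog '[[0,0,0.025,0,0],[0,0,0.02,0,0],[0,0,0.01,0,0],[0,0,0.005,0,0],[0,0,0,0,0],[0,0,0,0,0]]'; python3 look.py w3;  python3 -c "
from h import *
plan(.4795,.0257,.009,-90)"
```

```text
clock: 5.25
tool_pos: [0.4814, 0.0272, 0.0116]
eef_rot: [-0.707, 0.707, -0.0, 0.0]
contact_force: [0.1, -0.0, -0.0]
opening: 1.0
pos [0.4814 0.0272 0.0116] th -90.05 tilt 0.06 d mm [ 27.6 481.4  11.1] turn -0.0001 F [ 0.1 -0.  -0. ] op 88.0 t 5.25
pos [0.4815 0.0273 0.0116] th -90.04 tilt 0.08 d mm [1.6 2.  2.6] turn -0.0001 F [ 0.3 -0.6  1.1] op 87.7 t 5.3
```

View pics/w3.png

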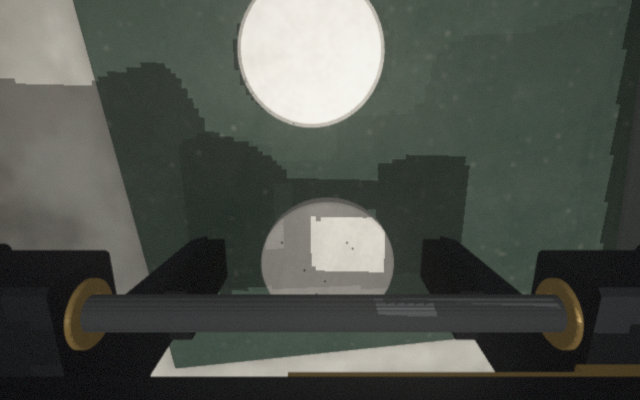

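The block lies between the fingers with its centre at column 328, about 2 mm toward tool +x.

```bash
python3 -m jog '[[0.002,0.002,0.0025,0,0.1],[0,0,0,0,0.3],[0,0,0,0,0.5],[0,0,0,0,0.5],[0,0,0,0,0.5],[0,0,0,0,0.5]]' 30; python3 -c "
from h import *
plan(.4795,.0257,.009,-90)"
```

```text
clock: 5.9
tool_pos: [0.4791, 0.0254, 0.0083]
eef_rot: [-0.707, 0.707, -0.0, 0.0]
contact_force: [0.4, 0.3, 1.0]
opening: 0.666
pos [0.4791 0.0254 0.0083] th -90.03 tilt 0.01 d mm [-0.3 -0.4 -0.7] turn -0.0001 F [0.4 0.3 1. ] op 58.6 t 5.9
```

```bash
python3 -m jog '[[0,0,0,0,0.2],[0,0,0,0,0.2],[0,0,-0.0017,0,0.2],[0,0,0,0,0.5],[0,0,0,0,0.5],[0,0,0,0,0.5]]' 30; python3 -c "
from h import *
plan(.5664,-.1496,.09,-90)"
```

```text
clock: 6.5
tool_pos: [0.4792, 0.0254, 0.01]
eef_rot: [-0.707, 0.707, -0.0, 0.0]
contact_force: [-1.1, -0.2, 0.7]
opening: 0.657
pos [0.4792 0.0254 0.01  ] th -90.03 tilt 0.02 d mm [175.  -87.3 -80. ] turn -0.0001 F [-1.1 -0.2  0.7] op 57.8 t 6.5
```

```bash
python3 -m jog '[[0,0,-0.005,0,0.5],[0,0,-0.015,0,0.5],[0,0,-0.03,0,0.5],[0,0,-0.03,0,0.5],[0,0,0,0,0.5]]'; python3 look.py w4; python3 -c "
from h import *
plan(.5664,-.1496,.09,-90)"
```

```text
clock: 7.0
tool_pos: [0.4807, 0.0254, 0.0927]
eef_rot: [-0.707, 0.707, -0.002, 0.002]
contact_force: [1.0, 0.6, -3.0]
opening: 0.662
pos [0.4807 0.0254 0.0927] th -90.05 tilt 0.31 d mm [ 25.8 481.1  90.2] turn -0.0001 F [ 1.   0.6 -3. ] op 58.2 t 7.0
pos [0.4799 0.0254 0.0912] th -90.04 tilt 0.19 d mm [174.9 -86.6   1.4] turn -0.0001 F [ 0.2 -0.5 -3.1] op 58.0 t 7.05
```

View pics/w4.png

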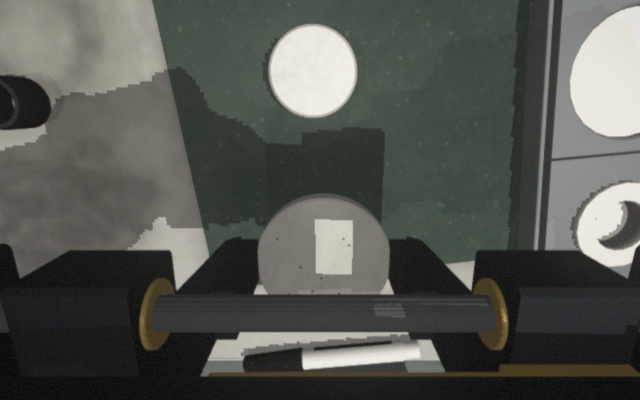

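The block is held level between the pads, centred at about (324,250).

```bash
python3 -m jog '[[0.02,-0.01,0,0,0.5],[0.03,-0.015,0,0,0.5],[0.03,-0.015,0,0,0.5],[0.03,-0.015,0,0,0.5],[0.03,-0.015,0,0,0.5],[0.02,-0.01,0,0,0.5],[0.015,-0.0066,0.02,0,0.5],[0,0,0.01,0,0.5],[0,0,0,0,0.5],[0,0,0,0,0.5]]'; python3 look.py w5; python3 -c "
from h import *
plan(.5664,-.1496,.031,-90)"
```

```text
clock: 8.05
tool_pos: [0.5645, -0.1477, 0.0591]
eef_rot: [0.708, -0.707, -0.001, 0.0]
contact_force: [-0.8, 0.7, -2.3]
opening: 0.666
pos [ 0.5645 -0.1477  0.0591] th -89.92 tilt 0.17 d mm [-148.4  564.1   60.8] turn 0.0002 F [-0.8  0.7 -2.3] op 58.6 t 8.05
pos [ 0.5651 -0.1478  0.0597] th -89.91 tilt 0.09 d mm [ 1.8 -1.3 28.7] turn 0.0003 F [ 0.5  1.1 -3. ] op 58.0 t 8.1
```

View pics/w5.png

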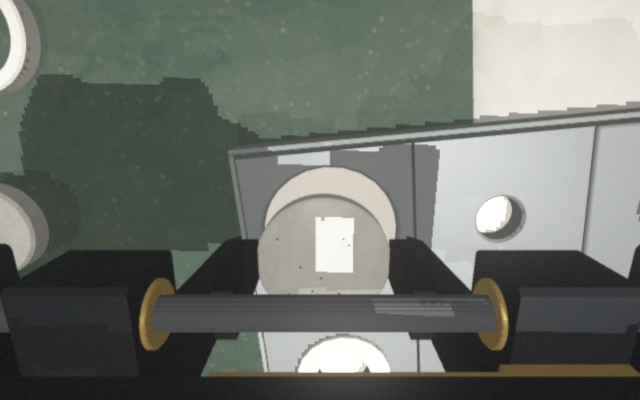

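```bash
python3 - <<'E'
from h import *
import pickle
c,im=pickle.load(open('w5.pkl','rb'))
cv2.imwrite('pics/c5.png',cv2.resize(im[150:260,240:420,::-1],None,fx=4,fy=4,interpolation=2))
g=cv2.cvtColor(im,cv2.COLOR_RGB2GRAY)
pts=[]
for a in np.radians(np.arange(200,341,6)):
    # radial scan from well centre guess outwards: find strongest drop
    best=None
    O=np.array([331,228.]);
    rr=np.arange(45,85,.5); uv=O+np.outer(rr,[np.cos(a),np.sin(a)])
    val=cv2.remap(g,uv[:,0].astype('f4')[None],uv[:,1].astype('f4')[None],1)[0].astype(float)
    d=val[6:]-val[:-6]; i=d.argmin()
    if d[i]<-40: pts.append(ray(c,*uv[i+3],.029)[:2])
pts=np.array(pts); A=np.c_[2*pts,np.ones(len(pts))]; s=np.linalg.lstsq(A,(pts**2).sum(1),rcond=None)[0]
R=np.sqrt(s[2]+s[0]**2+s[1]**2); print(s[:2],R,len(pts),np.abs(np.hypot(*(pts-s[:2]).T)-R).max())
E
```

```text
[ 0.57669676 -0.14945527] 0.02889187725791816 24 0.005330299801071251
```

View pics/c5.png

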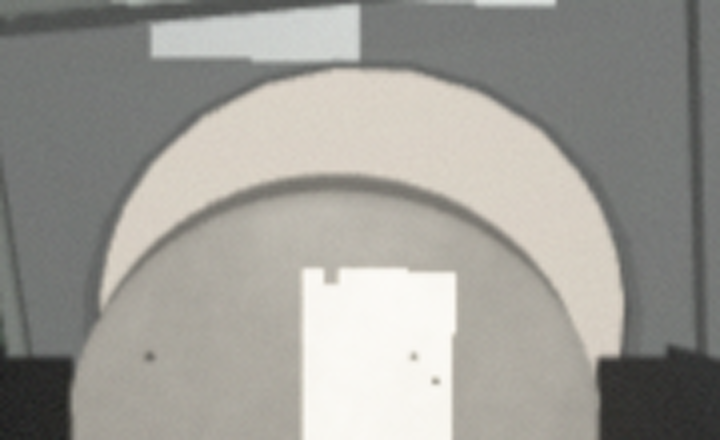

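```bash
cat > circ.py <<'E'
from h import *
import pickle
from scipy.optimize import least_squares
def circ(name,pts,z,rad):
    c,_=pickle.load(open(name+'.pkl','rb'))
    P=np.array([ray(c,u,v,z)[:2] for u,v in pts])
    s=least_squares(lambda p:np.hypot(*(P-p).T)-rad,P.mean(0)+[-.01,0])
    print(name,s.x.round(4),"res mm",(s.fun*1000).round(1)); return s.x
E
python3 - <<'E'
from circ import *
circ('w5',[(265,225),(277.5,188.75),(302.5,171.25),(327.5,166.75),(352.5,171.25),(380,188.75),(391.2,205),(396.5,227.5)],.024,.036)
E
```

```text
w5 [ 0.5645 -0.1504] res mm [-0.5  0.7  0.4 -0.2 -0.6 -0.3  0.1  0.5]
```

```bash
python3 -m jog '[[0.002,-0.0005,0.01,0,0.5],[0,0,0.01,0,0.5],[0,0,0.004,0,0.5],[0,0,0,0,0.5],[0,0,0,0,0.5]]'; python3 -m jog '[[0,0,0.001,0,0.5],[0,0,0.001,0,0.5],[0,0,0.001,0,0.5],[0,0,0,0,0.5]]'; python3 -c "
from h import *
plan(.565,-.1504,.031,-90)"
```

```text
clock: 8.6
tool_pos: [0.566, -0.1516, 0.0358]
eef_rot: [-0.707, 0.707, 0.0, -0.0]
contact_force: [0.6, 0.6, -1.5]
opening: 0.664
clock: 9.0
tool_pos: [0.566, -0.1517, 0.0329]
eef_rot: [-0.707, 0.707, -0.0, -0.0]
contact_force: [0.2, 0.2, -2.5]
opening: 0.663
pos [ 0.566  -0.1517  0.0329] th -90.03 tilt 0.01 d mm [-1.3  1.   1.9] turn -0.0001 F [ 0.2  0.2 -2.5] op 58.3 t 9.0
```

```bash
python3 -m jog '[[-0.001,0,0.001,0,0.5],[0,0,0.0005,0,0.5],[0,0,0,0,0.5]]'; python3 -m jog '[[0,0,0.0005,0,0.5],[0,0,0,0,0.5]]';python3 -m jog '[[0,0,0.0005,0,0.5],[0,0,0,0,0.5]]'
```

```text
clock: 9.3
tool_pos: [0.566, -0.1505, 0.0313]
eef_rot: [-0.707, 0.707, 0.0, -0.0]
contact_force: [0.4, 0.4, -1.6]
opening: 0.658
clock: 9.5
tool_pos: [0.566, -0.1507, 0.0309]
eef_rot: [-0.707, 0.707, -0.0, -0.0]
contact_force: [-0.3, 0.0, -2.1]
opening: 0.664
clock: 9.7
tool_pos: [0.5661, -0.1507, 0.0308]
eef_rot: [-0.707, 0.707, -0.0, 0.0]
contact_force: [-0.1, 0.0, 1.1]
opening: 0.658
```

Contact: z stopped and the force rose to zero or above. Releasing slowly.

```bash
python3 -m jog '[[0,0,0,0,0.3],[0,0,0,0,0.25],[0,0,0,0,0.2],[0,0,0,0,0.2],[0,0,-0.005,0,0.15],[0,0,-0.015,0,0.1],[0,0,-0.03,0,0.05],[0,0,-0.03,0,0],[0,0,0,0,0],[0,0,0,0,0]]'; python3 look.py w6;python3 -c "
from h import *
plan(.6679,.033,.09,-90)"
```

```text
clock: 10.7
tool_pos: [0.5666, -0.1508, 0.1118]
eef_rot: [-0.707, 0.707, -0.001, 0.001]
contact_force: [-0.8, 0.2, -0.5]
opening: 0.998
pos [ 0.5666 -0.1508  0.1118] th -90.03 tilt 0.14 d mm [-150.6  567.   110.4] turn -0.0001 F [-0.8  0.2 -0.5] op 87.8 t 10.7
pos [ 0.5659 -0.1507  0.1108] th -90.03 tilt 0.01 d mm [-183.7 -102.    20.8] turn -0.0001 F [-0.1 -0.2  0.8] op 88.0 t 10.75
```

View pics/w6.png

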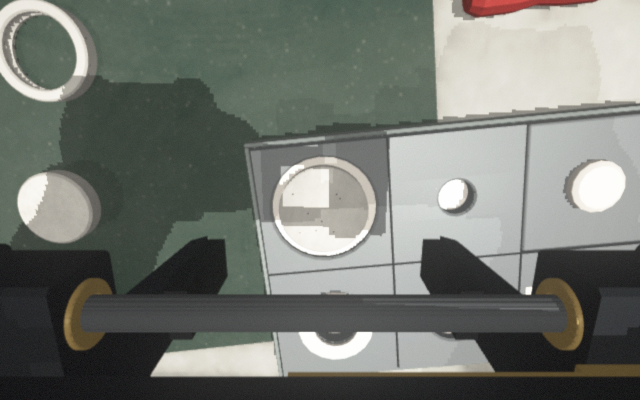

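The block sits in its well at (324,206), concentric with the rim. Next is the ring.

```bash
python3 -m jog '[[-0.02,-0.011,0,0,0],[-0.03,-0.017,0,0,0],[-0.035,-0.02,0.005,0,0],[-0.035,-0.02,0.005,0,0],[-0.03,-0.017,0.005,0,0],[-0.02,-0.011,0.005,0,0],[-0.0137,-0.006,0.01,0,0],[0,0,0.01,0,0],[0,0,0,0,0],[0,0,0,0,0]]'; python3 look.py w7; python3 -c "
from h import *
plan(.6679,.033,.0065,-90)"
```

```text
clock: 11.75
tool_pos: [0.667, 0.0302, 0.0697]
eef_rot: [-0.706, 0.708, 0.0, -0.002]
contact_force: [-0.1, -0.3, 0.2]
opening: 1.0
pos [0.667  0.0302 0.0697] th -90.17 tilt 0.18 d mm [ 32.1 666.8  71.2] turn -0.0005 F [-0.1 -0.3  0.2] op 88.0 t 11.75
pos [0.6676 0.0304 0.0703] th -90.18 tilt 0.11 d mm [-2.7 -0.4 63.8] turn -0.0005 F [ 0.6 -0.1 -0.2] op 87.9 t 11.8
```

View pics/w7.png

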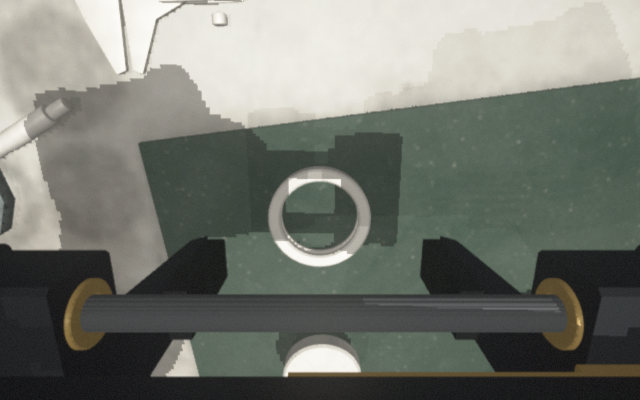

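```bash
python3 - <<'E'
from circ import *
circ('w7',[(269,216),(372,216),(320,266.5),(284,252),(356,252)],.015,.031)
E
```

```text
w7 [0.6676 0.0327] res mm [-0.2  0.1  0.2  0.  -0.3]
```

```bash
python3 -m jog '[[-0.0024,0,0.02,0,0],[0,0,0.02,0,0],[0,0,0.01,0,0],[0,0,0.008,0,0],[0,0,0.004,0,0.1],[0,0,0,0,0.15],[0,0,0,0,0.15]]'; python3 -c "
from h import *
plan(.6676,.0327,.0065,-90)"
```

```text
clock: 12.5
tool_pos: [0.6687, 0.0353, 0.0091]
eef_rot: [-0.707, 0.707, -0.0, 0.0]
contact_force: [0.3, -1.0, -0.9]
opening: 0.849
pos [0.6687 0.0353 0.0091] th -90.03 tilt 0.07 d mm [2.6 1.1 2.6] turn -0.0001 F [ 0.3 -1.  -0.9] op 74.8 t 12.5
```

```bash
python3 -m jog '[[0.0026,0.001,0.0026,0,0.2],[0,0,0,0,0.3],[0,0,0,0,0.5],[0,0,0,0,0.5],[0,0,0,0,0.5],[0,0,0,0,0.5]]'; python3 -m jog '[[0,0,-0.005,0,0.5],[0,0,-0.02,0,0.5],[0,0,-0.03,0,0.5],[0,0,-0.03,0,0.5],[0,0,0,0,0.5],[0,0,0,0,0.5]]';python3 look.py w8; python3 -c "
from h import *
plan(.5825,-.3288,.075,-90)"
```

```text
clock: 13.1
tool_pos: [0.6671, 0.0324, 0.006]
eef_rot: [-0.707, 0.707, -0.0, -0.0]
contact_force: [-0.0, -0.6, 0.5]
opening: 0.686
clock: 13.7
tool_pos: [0.6673, 0.0332, 0.0913]
eef_rot: [-0.707, 0.707, -0.0, 0.001]
contact_force: [-0.2, -0.4, -1.5]
opening: 0.684
pos [0.6673 0.0332 0.0913] th -90.01 tilt 0.06 d mm [ 33.3 667.4  90.6] turn -0.0 F [-0.2 -0.4 -1.5] op 60.2 t 13.7
pos [0.6664 0.0331 0.0901] th -90.01 tilt 0.08 d mm [361.9  83.8  15.2] turn -0.0 F [-0.1 -0.2 -1.7] op 60.5 t 13.75
```

View pics/w8.png

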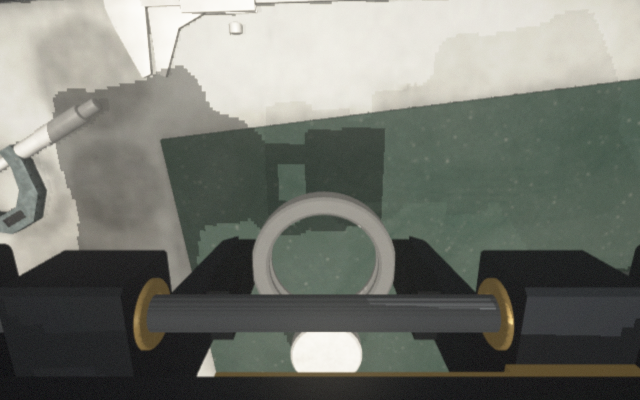

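```bash
python3 -m jog '[[0.02,0.004,0,0,0.5],[0.03,0.007,0,0,0.5],[0.035,0.008,0,0,0.5],[0.035,0.008,0,0,0.5],[0.035,0.008,0,0,0.5],[0.035,0.008,0,0,0.5],[0.035,0.008,0,0,0.5],[0.035,0.008,0,0,0.5],[0.035,0.008,0,0,0.5],[0.03,0.008,0,0,0.5],[0.022,0.005,0,0,0.5],[0.015,0.004,0,0,0.5],[0,0,0.01,0,0.5],[0,0,0,0,0.5],[0,0,0,0,0.5],[0,0,0,0,0.5]]';python3 look.py w9; python3 -c "
from h import *
plan(.5825,-.3288,.032,-90)"
```

```text
clock: 15.35
tool_pos: [0.5839, -0.327, 0.0807]
eef_rot: [0.708, -0.706, -0.0, -0.001]
contact_force: [-0.9, 0.1, -1.0]
opening: 0.684
pos [ 0.5839 -0.327   0.0807] th -89.87 tilt 0.08 d mm [-328.1  583.2   80.9] turn 0.0004 F [-0.9  0.1 -1. ] op 60.2 t 15.35
pos [ 0.5838 -0.3275  0.0809] th -89.9 tilt 0.05 d mm [ 1.4  1.3 48.9] turn 0.0003 F [ 0.2  0.1 -1.7] op 60.7 t 15.4
```

View pics/w9.png

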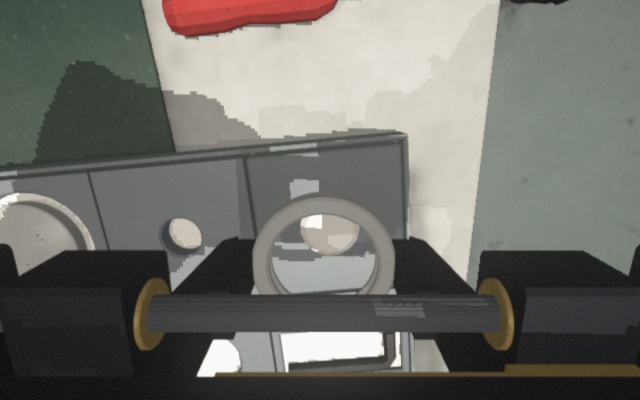

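```bash
python3 - <<'E'
from h import *
import pickle
c,im=pickle.load(open('w9.pkl','rb'))
cv2.imwrite('pics/c9.png',cv2.resize(im[180:300,240:420,::-1],None,fx=4,fy=4,interpolation=2))
E
```

```text
(no output)
```

View pics/c9.png

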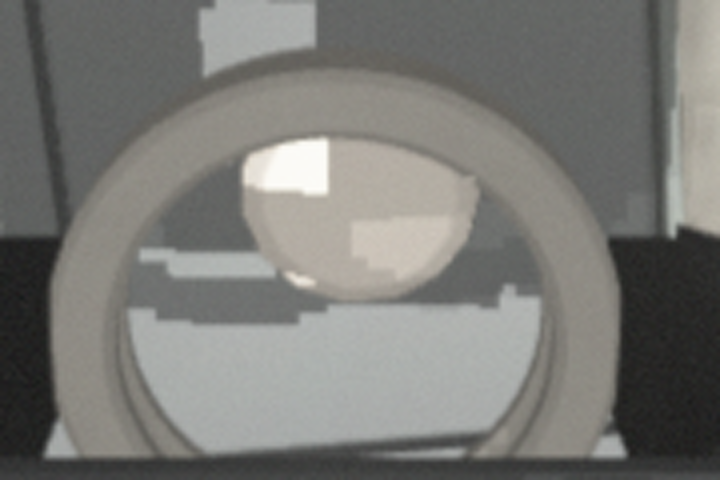

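```bash
python3 - <<'E'
from circ import *
circ('w9',[(300.5,227.5),(305.5,241.25),(315,251.25),(330,254.75),(345,251.25),(355.5,241.25),(359,227.5)],.037,.0175)
circ('w9',[(252.5,258),(395,258),(324,197.5),(270,222),(376,222)],.090,.031)
E
```

```text
w9 [ 0.5609 -0.33  ] res mm [ 10.5   2.3  -5.9 -12.1  -6.    2.7  10.2]
w9 [ 0.5832 -0.3262] res mm [-0.5 -0.3  0.8 -0.3 -0.6]
```

```bash
sed -i 's/def circ(name,pts,z,rad)/def circ(name,pts,z,rad,o=-.01)/;s/\[-.01,0\]/[o,0]/' circ.py; python3 - <<'E'
from circ import *
circ('w9',[(300.5,227.5),(305.5,241.25),(315,251.25),(330,254.75),(345,251.25),(355.5,241.25),(359,227.5)],.037,.0175,.01)
E
```

```text
w9 [ 0.5839 -0.3299] res mm [-0.6 -0.6  0.2  0.1  0.2 -0.2 -1. ]
```

```bash
python3 -m jog '[[0.0025,0.0005,0.01,0,0.5],[0,0,0.015,0,0.5],[0,0,0.008,0,0.5],[0,0,0.004,0,0.5],[0,0,0.002,0,0.5],[0,0,0.002,0,0.5],[0,0,0,0,0.5],[0,0,0,0,0.5],[0,0,0,0,0.5]]'; python3 -m jog '[[0,0,0.002,0,0.5],[0,0,0.001,0,0.5],[0,0,0,0,0.5],[0,0,0,0,0.5]]';python3 -c "
from h import *
plan(.5832,-.3297,.032,-90)"
```

```text
clock: 16.3
tool_pos: [0.5827, -0.3318, 0.0402]
eef_rot: [-0.707, 0.707, -0.0, 0.0]
contact_force: [0.4, 0.1, -1.1]
opening: 0.686
clock: 16.7
tool_pos: [0.5825, -0.3317, 0.0368]
eef_rot: [-0.707, 0.707, -0.0, -0.0]
contact_force: [0.2, -0.6, -0.7]
opening: 0.687
pos [ 0.5825 -0.3317  0.0368] th -90.03 tilt 0.0 d mm [-2.  -0.7  4.8] turn -0.0001 F [ 0.2 -0.6 -0.7] op 60.4 t 16.7
```

```bash
python3 -m jog '[[-0.001,-0.0005,0.002,0,0.5],[-0.001,0,0.001,0,0.5],[0,0,0.001,0,0.5],[0,0,0,0,0.5],[0,0,0,0,0.5]]';python3 -m jog '[[0,0,0.0005,0,0.5],[0,0,0,0,0.5]]';python3 -m jog '[[0,0,0.0005,0,0.5],[0,0,0,0,0.5]]'
```

```text
clock: 17.2
tool_pos: [0.583, -0.3297, 0.0328]
eef_rot: [-0.707, 0.707, -0.0, -0.0]
contact_force: [0.1, 0.4, -1.8]
opening: 0.686
clock: 17.4
tool_pos: [0.5829, -0.3297, 0.0323]
eef_rot: [-0.707, 0.707, -0.0, -0.0]
contact_force: [0.2, 0.5, -1.0]
opening: 0.687
clock: 17.6
tool_pos: [0.5829, -0.3297, 0.0318]
eef_rot: [-0.707, 0.707, -0.0, -0.0]
contact_force: [0.3, 0.7, -0.8]
opening: 0.685
```

```bash
python3 -m jog '[[0,0,0.0005,0,0.5],[0,0,0,0,0.5]]'
```

```text
clock: 17.8
tool_pos: [0.583, -0.3297, 0.0317]
eef_rot: [-0.707, 0.707, -0.0, -0.0]
contact_force: [-1.1, -0.4, 2.0]
opening: 0.684
```

```bash
python3 -m jog '[[0,0,0,0,0.28],[0,0,0,0,0.24],[0,0,0,0,0.2],[0,0,0,0,0.18],[0,0,-0.005,0,0.15],[0,0,-0.015,0,0.1],[0,0,-0.03,0,0.05],[0,0,-0.03,0,0],[0,0,0,0,0],[0,0,0,0,0]]'; python3 look.py w10;python3 -c "
from h import *
plan(.5669,.0314,.08,-90)"
```

```text
clock: 18.8
tool_pos: [0.5836, -0.3301, 0.1131]
eef_rot: [-0.707, 0.707, -0.001, 0.0]
contact_force: [-0.1, -0.0, -0.1]
opening: 1.0
pos [ 0.5836 -0.3301  0.1131] th -90.03 tilt 0.15 d mm [-329.9  584.   111.3] turn -0.0001 F [-0.1 -0.  -0.1] op 88.0 t 18.8
pos [ 0.5828 -0.3296  0.1118] th -90.03 tilt 0.01 d mm [-361.    16.1   31.7] turn -0.0001 F [ 0.8 -0.1 -0.6] op 87.9 t 18.85
```

View pics/w10.png

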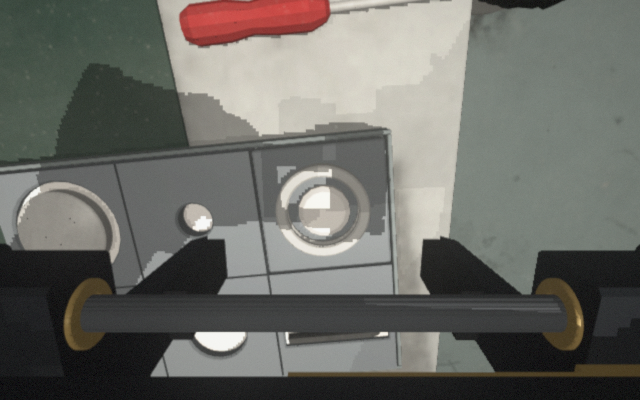

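The ring sits concentric on its spigot at (324,210). Next is the anvil.

```bash
python3 -m jog '[[-0.02,0.001,0,0,0],[-0.03,0.001,0,0,0],[-0.035,0.002,0,0,0],[-0.035,0.002,0,0,0],[-0.035,0.002,0,0,0],[-0.035,0.002,0,0,0],[-0.035,0.002,0,0,0],[-0.035,0.001,0,0,0],[-0.035,0.001,0,0,0],[-0.03,0.001,0,0,0],[-0.021,0.001,0.01,0,0],[-0.015,0,0.01,0,0],[0,0,0.01,0,0],[0,0,0,0,0],[0,0,0,0,0],[0,0,0,0,0]]';python3 look.py w11; python3 -c "
from h import *
plan(.5669,.0314,.0195,-90)"
```

```text
clock: 20.45
tool_pos: [0.5674, 0.0295, 0.0815]
eef_rot: [-0.706, 0.708, -0.001, -0.0]
contact_force: [0.8, 0.2, -0.3]
opening: 0.998
pos [0.5674 0.0295 0.0815] th -90.17 tilt 0.06 d mm [ 31.  567.4  81.3] turn -0.0005 F [ 0.8  0.2 -0.3] op 87.8 t 20.45
pos [0.5675 0.0298 0.0816] th -90.15 tilt 0.06 d mm [-1.7  0.6 62.1] turn -0.0004 F [-0.3 -0.   0. ] op 87.7 t 20.5
```

View pics/w11.png

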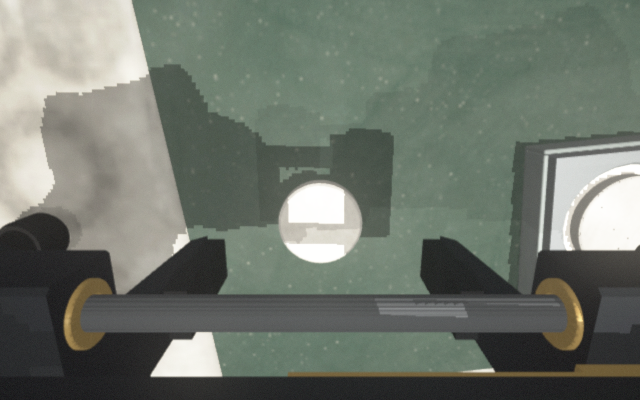

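```bash
python3 - <<'E'
from circ import *
circ('w11',[(278,222),(362,222),(320,263.5),(291,251),(349,251)],.031,.025)
E
python3 -m jog '[[0,0,0.02,0,0],[0,0,0.02,0,0],[0,0,0.01,0,0.1],[0,0,0.008,0,0.15],[0,0,0.002,0,0.2],[0,0,0,0,0.25],[0,0,0,0,0.25],[0,0,0,0,0.25]]';python3 -c "
from h import *
plan(.5669,.0314,.0195,-90)"
```

```text
w11 [0.5665 0.0322] res mm [-0.2 -0.2  0.5 -0.4 -0.4]
clock: 21.3
tool_pos: [0.5676, 0.0313, 0.0219]
eef_rot: [-0.707, 0.707, -0.0, 0.0]
contact_force: [0.1, -0.7, 1.0]
opening: 0.749
pos [0.5676 0.0313 0.0219] th -90.03 tilt 0.07 d mm [-0.1  0.7  2.4] turn -0.0001 F [ 0.1 -0.7  1. ] op 66.0 t 21.3
```

```bash
python3 -m jog '[[-0.0006,0.001,0.0022,0,0.3],[0,0,0,0,0.4],[0,0,0,0,0.6],[0,0,0,0,0.6],[0,0,0,0,0.6],[0,0,0,0,0.6]]' 30; python3 -m jog '[[0,0,-0.005,0,0.6],[0,0,-0.02,0,0.6],[0,0,-0.03,0,0.6],[0,0,-0.025,0,0.6],[0,0,0,0,0.6],[0,0,0,0,0.6]]';python3 look.py w12; python3 -c "
from h import *
plan(.4763,-.1594,.095,-90)"
```

```text
clock: 21.9
tool_pos: [0.5661, 0.0318, 0.0191]
eef_rot: [-0.707, 0.707, -0.0, -0.0]
contact_force: [0.2, -0.9, -0.6]
opening: 0.526
clock: 22.5
tool_pos: [0.5661, 0.032, 0.0991]
eef_rot: [-0.707, 0.707, -0.0, 0.0]
contact_force: [0.4, 0.2, -2.1]
opening: 0.529
pos [0.5661 0.032  0.0991] th -90.03 tilt 0.02 d mm [ 32.3 566.1  98.9] turn -0.0001 F [ 0.4  0.2 -2.1] op 46.5 t 22.5
pos [0.5654 0.0319 0.0983] th -90.02 tilt 0.09 d mm [191.4  89.    3.5] turn -0.0001 F [ 0.  -0.7 -2.3] op 46.3 t 22.55
```

View pics/w12.png

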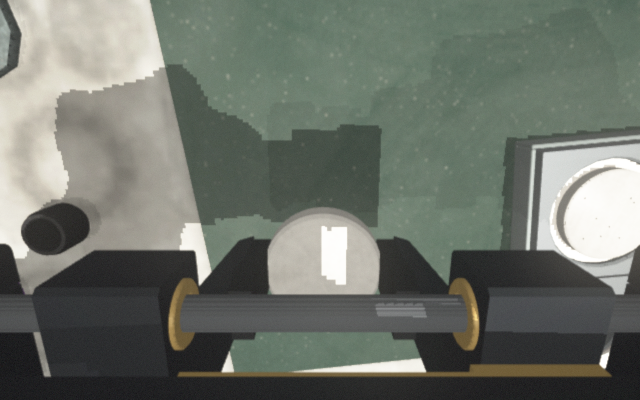

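```bash
python3 -m jog '[[0.02,0.009,0,0,0.6],[0.03,0.014,0,0,0.6],[0.03,0.014,0,0,0.6],[0.03,0.014,0,0,0.6],[0.03,0.014,0,0,0.6],[0.025,0.012,0,0,0.6],[0.016,0.008,0,0,0.6],[0.01,0.004,0.005,0,0.6],[0,0,0.01,0,0.6],[0,0,0,0,0.6],[0,0,0,0,0.6],[0,0,0,0,0.6]]';python3 look.py w13; python3 -c "
from h import *
plan(.4763,-.1594,.0346,-90)
for n in ('side','scene'):
  im=r.snapshot(n); cv2.imwrite(f'pics/{n}13.png',im[:,:,::-1])
"
```

```text
clock: 23.75
tool_pos: [0.4777, -0.1577, 0.084]
eef_rot: [0.708, -0.707, -0.0, -0.0]
contact_force: [-0.8, 0.1, -1.8]
opening: 0.53
pos [ 0.4777 -0.1577  0.084 ] th -89.9 tilt 0.04 d mm [-158.4  477.5   83.9] turn 0.0003 F [-0.8  0.1 -1.8] op 46.7 t 23.75
pos [ 0.4777 -0.158   0.0842] th -89.92 tilt 0.04 d mm [ 1.4  1.4 49.6] turn 0.0002 F [-0.2 -0.3 -2.5] op 46.6 t 23.8
```

View pics/w13.png

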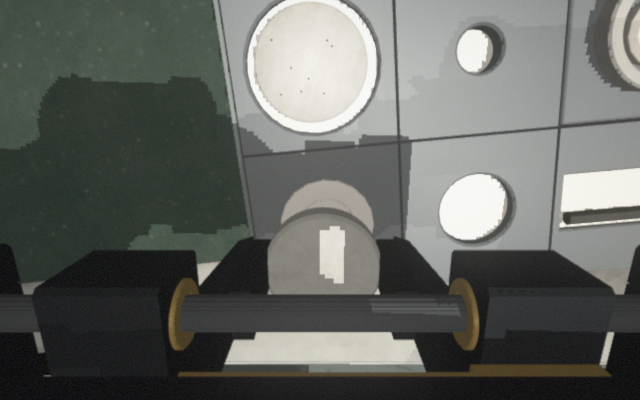

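View pics/side13.png

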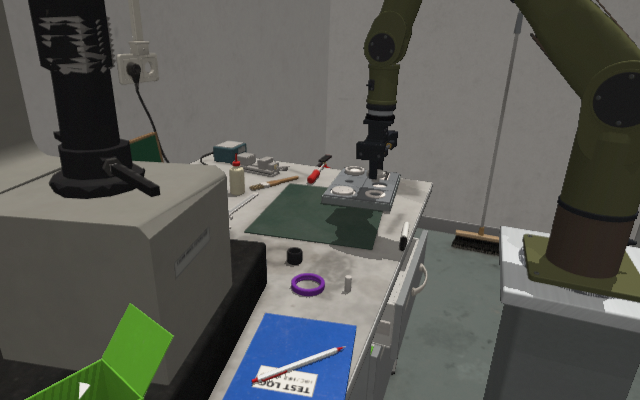

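```bash
python3 - <<'E'
from h import *
import pickle
c,im=pickle.load(open('w13.pkl','rb'))
cv2.imwrite('pics/c13.png',cv2.resize(im[165:300,250:400,::-1],None,fx=4,fy=4,interpolation=2))
E
```

```text
(no output)
```

View pics/c13.png

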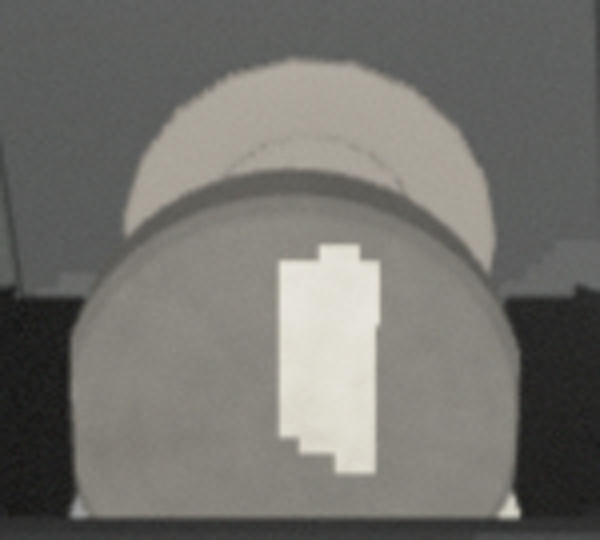

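```bash
python3 - <<'E'
from circ import *
circ('w13',[(281.25,221.25),(286.25,205),(301.25,188.75),(327.5,180),(350,186.25),(365,200),(372.5,215),(373.5,227.5)],.033,.028)
circ('w13',[(327.5,198.75),(306.25,209.5),(351.25,211.25)],.033,.016)
circ('w13',[(268,258),(380,258),(324,215),(281,235),(365,235)],.096,.025)
E
```

```text
w13 [ 0.4746 -0.1591] res mm [-0.6 -0.4 -0.1  0.6  0.1 -0.4 -0.3 -0.5]
w13 [ 0.476  -0.1597] res mm [ 0. -0. -0.]
w13 [ 0.4762 -0.157 ] res mm [-0.8 -0.5  1.1 -0.3 -0.7]
```

```bash
python3 -m jog '[[0.0005,0.0005,0.01,0,0.6],[0,0,0.01,0,0.6],[0,0,0.004,0,0.6],[0,0,0,0,0.6],[0,0,0,0,0.6],[0,0,0,0,0.6]]'; python3 -c "
from h import *
plan(.4758,-.1595,.0346,-90)
"
```

```text
clock: 24.5
tool_pos: [0.4767, -0.1596, 0.0602]
eef_rot: [-0.707, 0.707, -0.0, 0.0]
contact_force: [0.1, 0.4, -1.7]
opening: 0.535
pos [ 0.4767 -0.1596  0.0602] th -90.03 tilt 0.02 d mm [-0.1  0.9 25.6] turn -0.0001 F [ 0.1  0.4 -1.7] op 47.1 t 24.5
```

```bash
python3 -m jog '[[0,0.0007,0.005,0,0.6],[0,0,0.004,0,0.6],[0,0,0.003,0,0.6],[0,0,0.003,0,0.6],[0,0,0,0,0.6],[0,0,0,0,0.6]]'; python3 -m jog '[[0,0,0.002,0,0.6],[0,0,0.002,0,0.6],[0,0,0.002,0,0.6],[0,0,0.001,0,0.6],[0,0,0,0,0.6],[0,0,0,0,0.6]]'; python3 -c "
from h import *
plan(.4758,-.1595,.0346,-90)
"
```

```text
clock: 25.1
tool_pos: [0.4758, -0.1595, 0.045]
eef_rot: [-0.707, 0.707, 0.0, -0.0]
contact_force: [0.3, -0.1, -2.0]
opening: 0.531
clock: 25.7
tool_pos: [0.4758, -0.1595, 0.0381]
eef_rot: [-0.707, 0.707, -0.0, -0.0]
contact_force: [-0.1, 0.4, -2.9]
opening: 0.531
pos [ 0.4758 -0.1595  0.0381] th -90.03 tilt 0.0 d mm [-0.   0.   3.5] turn -0.0001 F [-0.1  0.4 -2.9] op 46.7 t 25.7
```

```bash
python3 -m jog '[[0,0,0.001,0,0.6],[0,0,0.001,0,0.6],[0,0,0.001,0,0.6],[0,0,0,0,0.6],[0,0,0,0,0.6]]'; python3 -m jog '[[0,0,0.0005,0,0.6],[0,0,0,0,0.6]]';python3 -m jog '[[0,0,0.0005,0,0.6],[0,0,0,0,0.6]]'
```

```text
clock: 26.2
tool_pos: [0.4758, -0.1595, 0.0351]
eef_rot: [-0.707, 0.707, 0.0, -0.0]
contact_force: [-0.0, 0.4, -2.2]
opening: 0.53
clock: 26.4
tool_pos: [0.4759, -0.1595, 0.0346]
eef_rot: [-0.707, 0.707, -0.0, -0.0]
contact_force: [-0.4, -0.1, -1.4]
opening: 0.527
clock: 26.6
tool_pos: [0.4759, -0.1595, 0.0344]
eef_rot: [-0.707, 0.707, -0.0, 0.0]
contact_force: [-0.2, 0.2, 0.5]
opening: 0.531
```

```bash
python3 -m jog '[[0,0,0,0,0.43],[0,0,0,0,0.41],[0,0,0,0,0.38],[0,0,0,0,0.33],[0,0,0,0,0.28],[0,0,-0.005,0,0.25],[0,0,-0.02,0,0.2],[0,0,-0.03,0,0.2],[0,0,-0.03,0,0.2],[0,0,0,0,0.2],[0,0,0,0,0.2]]' 20; python3 look.py w14;python3 -c "
from h import *
plan(.551,.2105,.09,-90)"
```

```text
clock: 27.7
tool_pos: [0.4762, -0.1597, 0.1198]
eef_rot: [-0.707, 0.707, -0.001, 0.0]
contact_force: [0.0, 0.1, -0.1]
opening: 0.797
pos [ 0.4762 -0.1597  0.1198] th -90.04 tilt 0.09 d mm [-159.4  476.4  118.9] turn -0.0001 F [ 0.   0.1 -0.1] op 70.2 t 27.7
pos [ 0.4755 -0.1595  0.119 ] th -90.03 tilt 0.02 d mm [-370.   -75.3   29. ] turn -0.0001 F [ 0.8 -0.3 -1.5] op 70.4 t 27.75
```

View pics/w14.png

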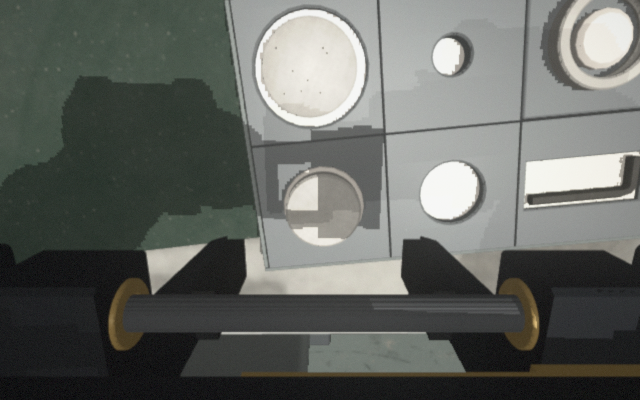

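The anvil head sits on its collar at (324,207). Before the loupe, I'll check clearance from the black tester base.

```bash
python3 - <<'E'
from h import *
for n,pts in (("side",[(266,290),(266,246),(240,318),(232,240)]),("scene",[(236,292),(222,318),(236,256)])):
    c=r.get_calibration(n)
    for p in pts: print(n,p,[ray(c,*p,z).round(3)[:2].tolist() for z in (0,.05,.1)])
E
```

```text
side (266, 290) [[0.555, 0.334], [0.52, 0.401], [0.484, 0.469]]
side (266, 246) [[0.634, 0.18], [0.59, 0.265], [0.545, 0.35]]
side (240, 318) [[0.557, 0.424], [0.521, 0.481], [0.485, 0.539]]
side (232, 240) [[0.717, 0.185], [0.663, 0.27], [0.609, 0.354]]
scene (236, 292) [[0.572, 0.313], [0.516, 0.361], [0.461, 0.409]]
scene (222, 318) [[0.539, 0.378], [0.487, 0.419], [0.435, 0.46]]
scene (236, 256) [[0.664, 0.221], [0.598, 0.279], [0.533, 0.337]]
```

```bash
python3 - <<'E'
import cv2
a=cv2.imread("pics/scene0.png")[200:400,120:340]
cv2.imwrite("pics/c14.png",cv2.resize(a,None,fx=2.9,fy=2.9,interpolation=2))
E
```

```text
(no output)
```

View pics/c14.png

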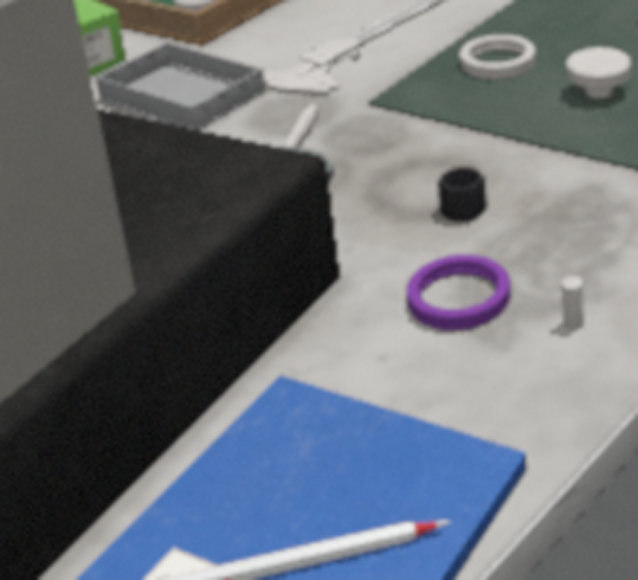

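```bash
python3 -m jog '[[-0.02,-0.004,0,0,0.2],[-0.03,-0.006,0,0,0.2],[-0.035,-0.007,0,0,0.2],[-0.035,-0.007,0,0,0.2],[-0.035,-0.007,0,0,0.2],[-0.035,-0.007,0,0,0.2],[-0.035,-0.007,0,0,0.2],[-0.035,-0.007,0,0,0.2],[-0.035,-0.007,0,0,0.2],[-0.03,-0.006,0,0,0.2],[-0.025,-0.006,0,0,0.2],[-0.02,-0.004,0,0,0.2]]';python3 -m jog '[[0,0,0,-0.02,0.2],[0,0,0,-0.021,0.2],[0,0,0,-0.021,0.2],[0,0,0,-0.021,0.2],[0,0,0,-0.021,0.2],[0,0,0,-0.021,0.2],[0,0,0,0,0.2],[0,0,0,0,0.2],[0,0,0,0,0.2]]';python3 look.py w15; python3 -c "
from h import *
plan(.551,.2105,.0105,-45)"
```

```text
clock: 28.95
tool_pos: [0.5502, 0.2124, 0.1174]
eef_rot: [0.708, -0.707, -0.001, 0.001]
contact_force: [0.9, 0.3, -0.1]
opening: 0.796
clock: 29.85
tool_pos: [0.5507, 0.2103, 0.1185]
eef_rot: [0.923, -0.384, -0.0, 0.0]
contact_force: [-0.1, -0.7, 0.1]
opening: 0.798
pos [0.5507 0.2103 0.1185] th -45.15 tilt 0.06 d mm [-239.3  538.6  119.1] turn 0.1246 F [-0.1 -0.7  0.1] op 70.2 t 29.85
pos [0.5508 0.2104 0.1187] th -45.12 tilt 0.05 d mm [ 1.000e-01 -3.000e-01  1.082e+02] turn -0.0003 F [ 0.2 -0.5  0. ] op 70.1 t 29.9
```

View pics/w15.png

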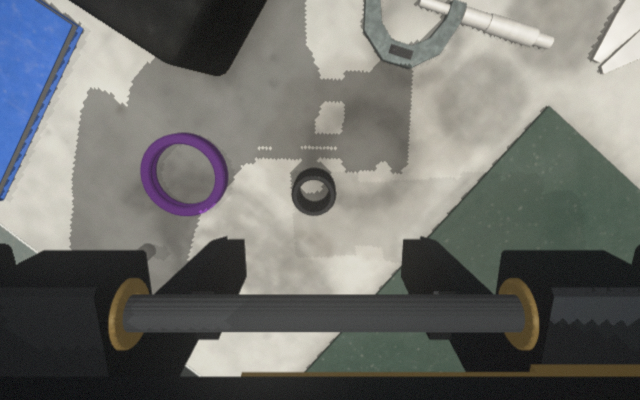

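```bash
python3 - <<'E'
from circ import *
import cv2
c,im=pickle.load(open('w15.pkl','rb'))
cv2.imwrite('pics/c15.png',cv2.resize(im[150:270,120:360,::-1],None,fx=3.3,fy=3.3,interpolation=2))
E
```

```text
(no output)
```

View pics/c15.png

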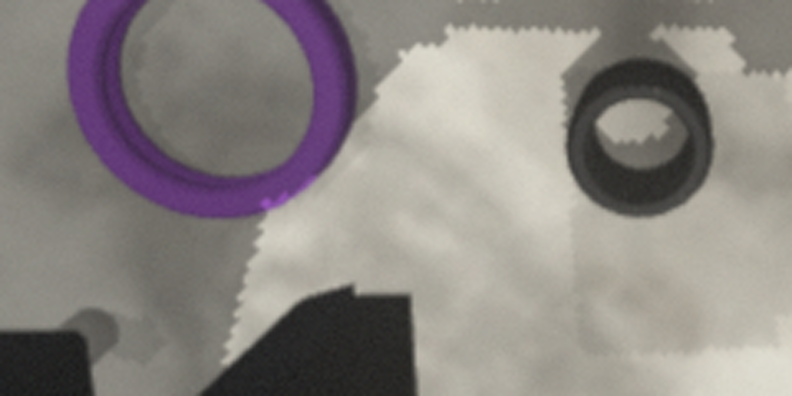

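```bash
python3 - <<'E'
from circ import *
p=circ('w15',[(292.1,194.5),(336.1,194.5),(314,215.5),(314,174.8)],.026,.016)
plan(p[0],p[1],.0105,-45)
E
```

```text
w15 [0.5501 0.219 ] res mm [-0.6 -0.6 -1.3 -1.2]
pos [0.5508 0.2104 0.1187] th -45.12 tilt 0.05 d mm [ -6.6  -5.7 108.2] turn -0.0003 F [ 0.2 -0.5  0. ] op 70.1 t 29.9
```

```bash
python3 -m jog '[[-0.0066,-0.0057,0.02,0,0.3],[0,0,0.025,0,0.4],[0,0,0.025,0,0.4],[0,0,0.015,0,0.4],[0,0,0.007,0,0.4],[0,0,0.005,0,0.4],[0,0,0,0,0.4],[0,0,0,0,0.4],[0,0,0,0,0.4]]' 15;python3 look.py w16; python3 -c "
from h import *
plan(.5501,.219,.0105,-45)"
```

```text
clock: 30.8
tool_pos: [0.551, 0.2193, 0.0229]
eef_rot: [0.924, -0.383, 0.001, -0.001]
contact_force: [-0.0, -0.3, -0.3]
opening: 0.601
pos [0.551  0.2193 0.0229] th -45.04 tilt 0.09 d mm [-234.1  544.9   22. ] turn 0.1249 F [-0.  -0.3 -0.3] op 52.9 t 30.8
pos [0.5509 0.2193 0.0229] th -45.04 tilt 0.08 d mm [-0.3  0.8 12.4] turn -0.0001 F [0.6 0.1 0.2] op 53.2 t 30.85
```

View pics/w16.png

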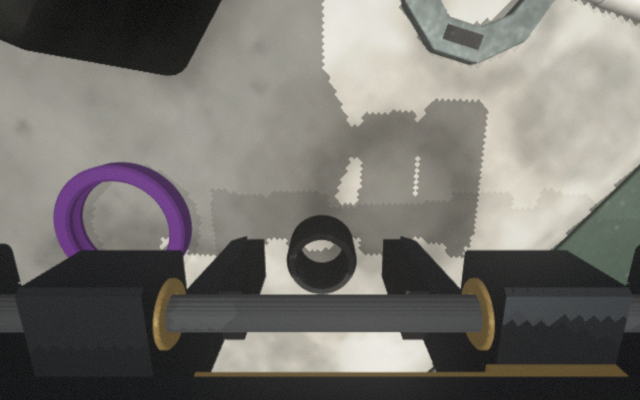

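```bash
python3 - <<'E'
from circ import *
circ('w16',[(287.5,258),(356,258),(321.5,292.5)],.026,.016)
E
python3 -m jog '[[0,0.0008,0.008,0,0.45],[0,0,0.004,0,0.45],[0,0,0,0,0.45],[0,0,0,0,0.45]]'
```

```text
w16 [0.5511 0.2208] res mm [-0.8 -0.8 -0.1]
clock: 31.25
tool_pos: [0.5497, 0.2185, 0.0098]
eef_rot: [0.924, -0.383, -0.0, 0.0]
contact_force: [-0.4, -1.1, -0.8]
opening: 0.549
```

```bash
python3 -m jog '[[0,-0.0015,-0.0005,0,0.5],[0,0,0,0,0.6],[0,0,0,0,0.8],[0,0,0,0,0.8],[0,0,0,0,0.8],[0,0,0,0,0.8]]' 15; python3 -m jog '[[0,0,-0.005,0,0.8],[0,0,-0.02,0,0.8],[0,0,-0.03,0,0.8],[0,0,-0.035,0,0.8],[0,0,-0.015,0,0.8],[0,0,0,0,0.8],[0,0,0,0,0.8]]';python3 look.py w17; python3 -c "
from h import *
plan(.4845,-.249,.09,-90)"
```

```text
clock: 31.85
tool_pos: [0.5511, 0.2198, 0.0108]
eef_rot: [0.924, -0.383, 0.0, -0.0]
contact_force: [0.3, 0.2, 1.6]
opening: 0.354
clock: 32.55
tool_pos: [0.5505, 0.2193, 0.1153]
eef_rot: [0.924, -0.383, -0.0, 0.0]
contact_force: [-0.6, 0.0, -1.0]
opening: 0.354
pos [0.5505 0.2193 0.1153] th -45.03 tilt 0.04 d mm [-233.9  544.4  115.7] turn 0.1249 F [-0.6  0.  -1. ] op 31.1 t 32.55
pos [0.5502 0.2191 0.1147] th -45.02 tilt 0.11 d mm [284.7 377.3  25.3] turn 0.1249 F [ 0.1 -0.3 -0.5] op 31.1 t 32.6
```

View pics/w17.png

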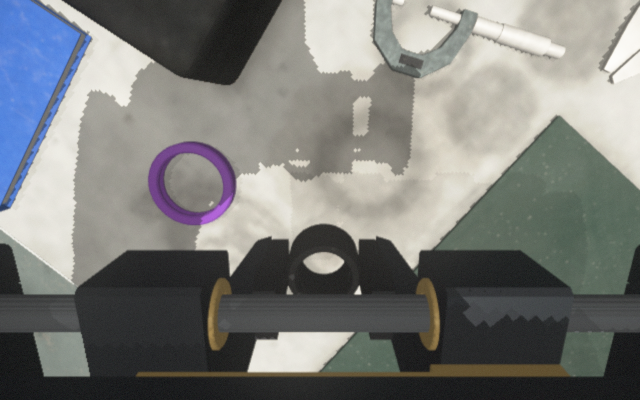

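```bash
python3 -m jog '[[0,0,0,0.02,0.8],[0,0,0,0.021,0.8],[0,0,0,0.021,0.8],[0,0,0,0.021,0.8],[0,0,0,0.021,0.8],[0,0,0,0.021,0.8],[0,0,0,0,0.8]]'; python3 -m jog '[[0.02,0.003,0,0,0.8],[0.03,0.004,0,0,0.8],[0.035,0.005,0,0,0.8],[0.035,0.005,0,0,0.8],[0.035,0.005,0,0,0.8],[0.035,0.005,0,0,0.8],[0.035,0.005,0,0,0.8],[0.035,0.005,0,0,0.8],[0.035,0.005,0,0,0.8],[0.035,0.005,0,0,0.8],[0.035,0.005,0,0,0.8],[0.03,0.004,0,0,0.8],[0.03,0.004,0,0,0.8],[0.022,0.003,0,0,0.8],[0.02,0.003,0.01,0,0.8],[0,0,0.01,0,0.8],[0,0,0,0,0.8],[0,0,0,0,0.8],[0,0,0,0,0.8]]';python3 look.py w18; python3 -c "
from h import *
plan(.4845,-.249,.0318,-90)"
```

```text
clock: 33.3
tool_pos: [0.5499, 0.2193, 0.1141]
eef_rot: [-0.707, 0.707, 0.0, -0.002]
contact_force: [0.4, -0.7, 0.0]
opening: 0.354
clock: 35.2
tool_pos: [0.4853, -0.2456, 0.0957]
eef_rot: [0.708, -0.706, -0.0, -0.0]
contact_force: [-0.7, 0.1, -1.7]
opening: 0.354
pos [ 0.4853 -0.2456  0.0957] th -89.85 tilt 0.05 d mm [-246.8  484.6   95.8] turn 0.0004 F [-0.7  0.1 -1.7] op 31.2 t 35.2
pos [ 0.4853 -0.2459  0.0958] th -89.87 tilt 0.04 d mm [ 3.2  0.8 64. ] turn 0.0004 F [ 0.5 -0.6 -0.8] op 31.3 t 35.25
```

View pics/w18.png

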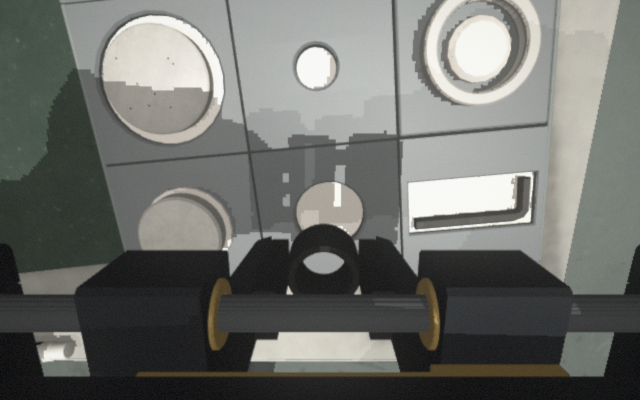

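```bash
python3 - <<'E'
from circ import *
cv2.imwrite('pics/c18.png',cv2.resize(pickle.load(open('w18.pkl','rb'))[1][30:250,270:390,::-1],None,fx=2.7,fy=2.7,interpolation=2))
circ('w18',[(296,213),(364,213),(330,181),(306,190.5),(354,190.5)],.029,.022)
circ('w18',[(293,67),(340,67),(316,45),(316,89.5)],.029,.012)
E
```

```text
w18 [ 0.4846 -0.2489] res mm [-0.4 -0.4  0.1 -0.  -0.1]
w18 [ 0.5728 -0.2406] res mm [ 1.4  1.4 -0.1 -0. ]
```

View pics/c18.png

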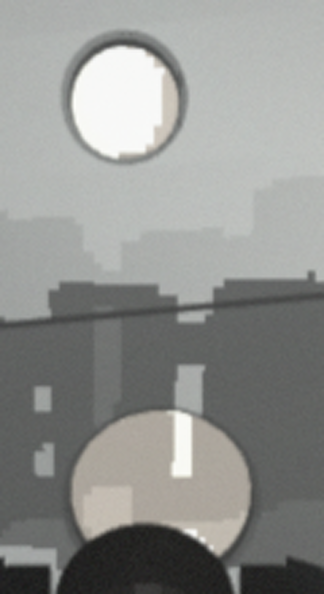

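```bash
python3 -m jog '[[0.0015,0.0005,0.02,0,0.8],[0,0,0.02,0,0.8],[0,0,0.01,0,0.8],[0,0,0,0,0.8],[0,0,0,0,0.8],[0,0,0,0,0.8]]'; python3 -c "
from h import *
plan(.4846,-.249,.0318,-90)"
```

```text
clock: 35.85
tool_pos: [0.4848, -0.249, 0.0465]
eef_rot: [-0.707, 0.707, -0.001, 0.0]
contact_force: [-0.0, -0.3, -1.2]
opening: 0.353
pos [ 0.4848 -0.249   0.0465] th -90.01 tilt 0.09 d mm [ 0.   0.2 14.7] turn -0.0 F [-0.  -0.3 -1.2] op 31.1 t 35.85
```

```bash
python3 -m jog '[[0,0,0.004,0,0.8],[0,0,0.004,0,0.8],[0,0,0.002,0,0.8],[0,0,0.001,0,0.8],[0,0,0,0,0.8],[0,0,0,0,0.8]]'; python3 -m jog '[[0,0,0.001,0,0.8],[0,0,0,0,0.8],[0,0,0,0,0.8]]';python3 -m jog '[[0,0,0.0005,0,0.8],[0,0,0,0,0.8]]'
```

```text
clock: 36.45
tool_pos: [0.4842, -0.2489, 0.0346]
eef_rot: [-0.707, 0.707, -0.0, -0.0]
contact_force: [-0.3, 0.1, 0.5]
opening: 0.351
clock: 36.75
tool_pos: [0.4842, -0.2488, 0.0336]
eef_rot: [-0.707, 0.707, -0.0, -0.0]
contact_force: [0.4, 0.4, -0.8]
opening: 0.351
clock: 36.95
tool_pos: [0.4842, -0.2488, 0.0331]
eef_rot: [-0.707, 0.707, -0.0, -0.0]
contact_force: [-0.3, 0.5, -0.3]
opening: 0.352
```

```bash
python3 -m jog '[[0,0,0.0005,0,0.8],[0,0,0,0,0.8]]';python3 -m jog '[[0,0,0.0005,0,0.8],[0,0,0,0,0.8]]';python3 -m jog '[[0,0,0.0005,0,0.8],[0,0,0,0,0.8]]'
```

```text
clock: 37.15
tool_pos: [0.4841, -0.2488, 0.0326]
eef_rot: [-0.707, 0.707, -0.0, -0.0]
contact_force: [0.3, 0.5, -0.7]
opening: 0.355
clock: 37.35
tool_pos: [0.4841, -0.2488, 0.0321]
eef_rot: [-0.707, 0.707, -0.0, -0.0]
contact_force: [-0.2, 0.4, -1.0]
opening: 0.35
clock: 37.55
tool_pos: [0.4842, -0.2489, 0.0318]
eef_rot: [-0.707, 0.707, -0.0, -0.0]
contact_force: [-0.4, 0.9, 1.6]
opening: 0.356
```

```bash
python3 -m jog '[[0,0,0,0,0.64],[0,0,0,0,0.61],[0,0,0,0,0.57],[0,0,0,0,0.52],[0,0,0,0,0.48],[0,0,-0.005,0,0.48],[0,0,-0.02,0,0.48],[0,0,-0.03,0,0.5],[0,0,-0.03,0,0.5],[0,0,0,0,0.6],[0,0,0,0,0.6]]'; python3 look.py w19;python3 -c "
from h import *
plan(.416,.28,.12,-90)"
```

```text
clock: 38.65
tool_pos: [0.4844, -0.249, 0.1173]
eef_rot: [-0.707, 0.707, -0.001, 0.0]
contact_force: [-0.6, 0.4, -0.7]
opening: 0.404
pos [ 0.4844 -0.249   0.1173] th -90.04 tilt 0.09 d mm [-248.8  484.7  116.5] turn -0.0001 F [-0.6  0.4 -0.7] op 35.5 t 38.65
pos [ 0.4838 -0.2488  0.1164] th -90.03 tilt 0.03 d mm [-528.7   68.1   -3.5] turn -0.0001 F [-0.1  0.4 -0.1] op 35.4 t 38.7
```

View pics/w19.png

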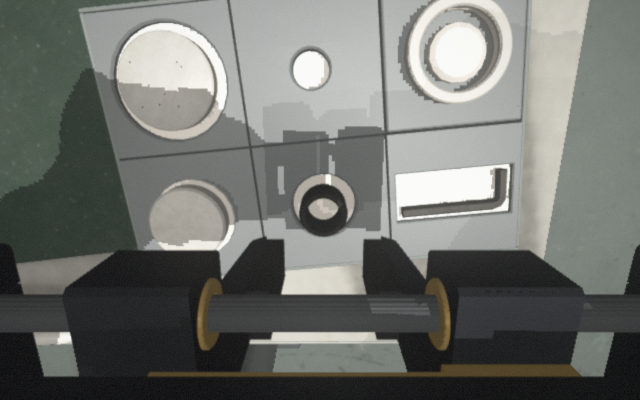

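The loupe sits in its well at (323,208). The gauge pin is next.

```bash
python3 -m jog '[[-0.02,0.002,0,0,0.6],[-0.03,0.004,0,0,0.6],[-0.037,0.005,0,0,0.6],[-0.037,0.005,0,0,0.6],[-0.037,0.005,0,0,0.6],[-0.037,0.005,0,0,0.6],[-0.037,0.005,0,0,0.6],[-0.037,0.005,0,0,0.6],[-0.037,0.005,0,0,0.6],[-0.037,0.005,0,0,0.6],[-0.037,0.005,0,0,0.6],[-0.037,0.005,0,0,0.6],[-0.037,0.005,0,0,0.6],[-0.03,0.003,0,0,0.6],[-0.03,0.003,0,0,0.6],[-0.012,0.001,0,0,0.6],[0,0,0,0,0.6],[0,0,0,0,0.6],[0,0,0,0,0.6]]'; python3 look.py w20;python3 -c "
from h import *
plan(.416,.28,.12,-90)"
```

```text
clock: 40.6
tool_pos: [0.4167, 0.2777, 0.1164]
eef_rot: [-0.706, 0.708, -0.001, -0.001]
contact_force: [-0.4, -0.3, 0.3]
opening: 0.399
pos [0.4167 0.2777 0.1164] th -90.19 tilt 0.13 d mm [278.9 415.7 117.3] turn -0.0005 F [-0.4 -0.3  0.3] op 35.1 t 40.6
pos [0.4168 0.2779 0.1165] th -90.2 tilt 0.11 d mm [-2.1  0.8 -3.5] turn -0.0006 F [-0.5 -0.2 -0.4] op 35.5 t 40.65
```

View pics/w20.png

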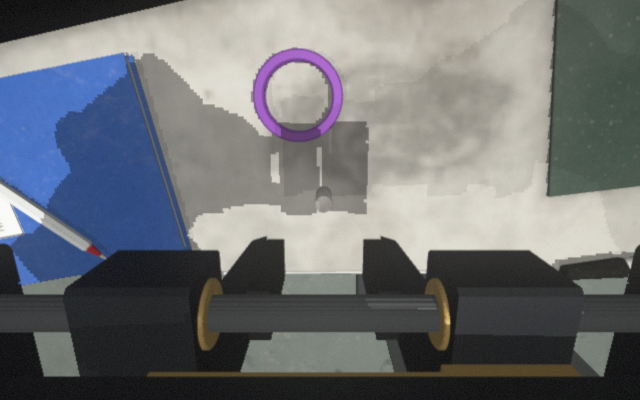

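```bash
python3 - <<'E'
from h import *
import pickle
c,im=pickle.load(open('w20.pkl','rb'))
cv2.imwrite('pics/c20.png',cv2.resize(im[170:230,280:370,::-1],None,fx=8,fy=8,interpolation=2))
E
```

```text
(no output)
```

View pics/c20.png

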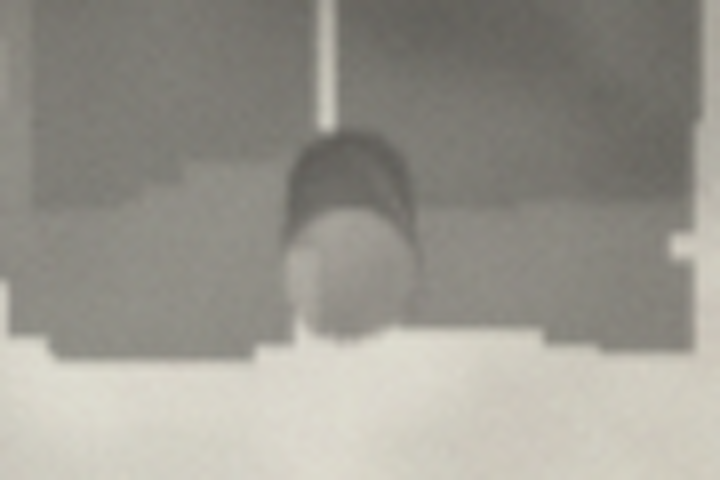

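Top disc centre is at crop (351,273), which is image (323.9,204.1).

```bash
python3 - <<'E'
from h import *
import pickle
c,im=pickle.load(open('w20.pkl','rb'))
p=ray(c,323.8,204,.03);print(p); plan(p[0],p[1],.0145,-90)
E
```

```text
[0.4176528  0.27795422 0.03      ]
pos [0.4168 0.2779 0.1165] th -90.2 tilt 0.11 d mm [ -0.2  -0.9 102. ] turn -0.0006 F [-0.5 -0.2 -0.4] op 35.5 t 40.65
```

```bash
python3 -m jog '[[0.001,-0.0005,0.02,0,0.6],[0,0,0.02,0,0.6],[0,0,0.02,0,0.6],[0,0,0.012,0,0.6],[0,0,0,0,0.6],[0,0,0,0,0.6],[0,0,0,0,0.6]]';python3 look.py w21;python3 -c "
from h import *
plan(.4177,.278,.0145,-90)"
```

```text
clock: 41.35
tool_pos: [0.4175, 0.2793, 0.0454]
eef_rot: [-0.707, 0.707, -0.0, 0.001]
contact_force: [0.0, 0.0, -0.1]
opening: 0.401
pos [0.4175 0.2793 0.0454] th -90.05 tilt 0.08 d mm [279.7 417.3  44.7] turn -0.0001 F [ 0.   0.  -0.1] op 35.3 t 41.35
pos [0.4175 0.2794 0.0454] th -90.04 tilt 0.09 d mm [ 1.4 -0.2 30.9] turn -0.0001 F [ 0.  -0.2  0.9] op 35.2 t 41.4
```

View pics/w21.png

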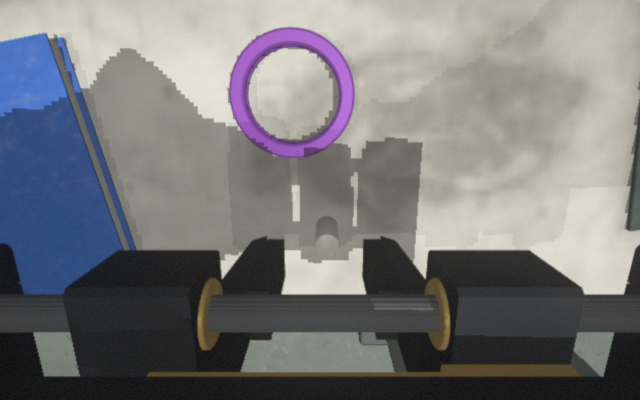

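```bash
python3 -m jog '[[0.0014,0,0.01,0,0.6],[0,0,0.01,0,0.6],[0,0,0.006,0,0.6],[0,0,0.003,0,0.6],[0,0,0.001,0,0.6],[0,0,0,0,0.6],[0,0,0,0,0.6],[0,0,0,0,0.6]]';python3 look.py w22;python3 -c "
from h import *
plan(.4177,.278,.0145,-90)"
```

```text
clock: 42.2
tool_pos: [0.4171, 0.2779, 0.0148]
eef_rot: [-0.707, 0.707, -0.0, 0.0]
contact_force: [-0.2, 0.0, 0.5]
opening: 0.399
pos [0.4171 0.2779 0.0148] th -90.03 tilt 0.03 d mm [278.1 417.   14.6] turn -0.0001 F [-0.2  0.   0.5] op 35.1 t 42.2
pos [0.4171 0.2779 0.0148] th -90.02 tilt 0.03 d mm [-0.1 -0.6  0.3] turn -0.0001 F [-0.7 -0.9 -0.3] op 35.2 t 42.25
```

View pics/w22.png

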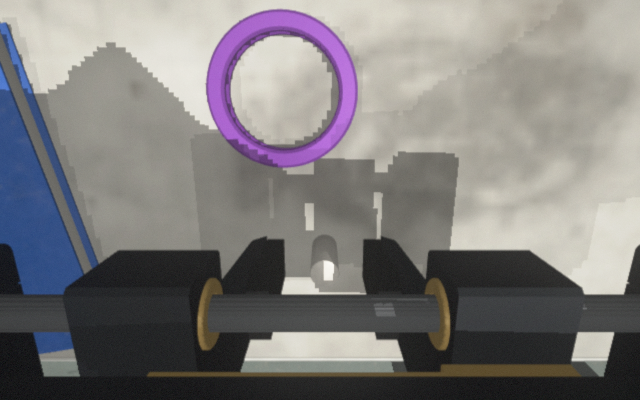

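```bash
python3 - <<'E'
from h import *
import pickle
c,im=pickle.load(open('w22.pkl','rb')); print(ray(c,323.5,269,.03))
E
python3 -m jog '[[0,0,0,0,0.7],[0,0,0,0,0.8],[0,0,0,0,0.88],[0,0,0,0,1],[0,0,0,0,1],[0,0,0,0,1],[0,0,0,0,1]]' 15
```

```text
[0.41957553 0.27869937 0.03      ]
clock: 42.95
tool_pos: [0.4169, 0.2778, 0.0146]
eef_rot: [-0.707, 0.707, -0.0, -0.0]
contact_force: [0.3, 0.0, 1.1]
opening: 0.129
```

```bash
python3 -m jog '[[0,0,-0.005,0,1],[0,0,-0.02,0,1],[0,0,-0.03,0,1],[0,0,-0.035,0,1],[0,0,-0.015,0,1],[0,0,0,0,1],[0,0,0,0,1]]';python3 look.py w23; python3 -c "
from h import *
plan(.573,-.24,.095,-90)"
```

```text
clock: 43.65
tool_pos: [0.4167, 0.2778, 0.1195]
eef_rot: [-0.707, 0.707, -0.0, 0.0]
contact_force: [-0.6, 0.8, -1.2]
opening: 0.13
pos [0.4167 0.2778 0.1195] th -90.02 tilt 0.0 d mm [277.9 416.7 119.5] turn -0.0 F [-0.6  0.8 -1.2] op 11.4 t 43.65
pos [0.4164 0.2775 0.1189] th -90.02 tilt 0.07 d mm [ 517.4 -156.8   24.2] turn -0.0001 F [ 0.1  0.4 -0.2] op 11.4 t 43.7
```

View pics/w23.png

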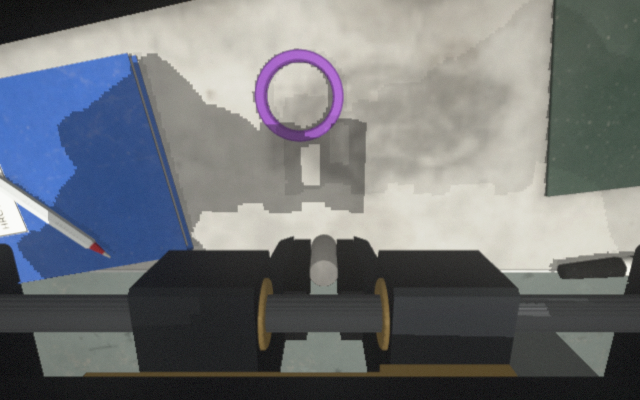

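```bash
python3 -m jog '[[0.02,-0.006,0,0,1],[0.03,-0.009,0,0,1],[0.035,-0.011,0,0,1],[0.035,-0.011,0,0,1],[0.035,-0.011,0,0,1],[0.035,-0.011,0,0,1],[0.035,-0.011,0,0,1],[0.035,-0.011,0,0,1],[0.035,-0.011,0,0,1],[0.035,-0.011,0,0,1],[0.035,-0.011,0,0,1],[0.035,-0.011,0,0,1],[0.035,-0.01,0,0,1],[0.03,-0.009,0,0,1],[0.027,-0.008,0,0,1],[0.02,-0.004,0,0,1],[0.005,0,0.01,0,1],[0,0,0.01,0,1],[0,0,0,0,1],[0,0,0,0,1]]';python3 -m jog '[[0,0,0,0,1]]';python3 look.py w24; python3 -c "
from h import *
plan(.5735,-.24,.0318,-90)
c=r.get_calibration('wrist'); print(ray(c,323.5,270,.1143))"
```

```text
clock: 45.7
tool_pos: [0.5722, -0.2369, 0.0986]
eef_rot: [0.708, -0.706, -0.001, 0.0]
contact_force: [-0.6, -0.6, 0.1]
opening: 0.127
clock: 45.8
tool_pos: [0.5729, -0.2378, 0.0996]
eef_rot: [0.708, -0.707, -0.0, -0.0]
contact_force: [0.4, -0.6, -1.0]
opening: 0.128
pos [ 0.5729 -0.2378  0.0996] th -89.92 tilt 0.04 d mm [-238.5  572.5   99.8] turn 0.0002 F [ 0.4 -0.6 -1. ] op 11.3 t 45.8
pos [ 0.573  -0.2382  0.0999] th -89.94 tilt 0.03 d mm [ 1.8 -0.5 68.1] turn 0.0002 F [-0.   0.  -0.7] op 11.4 t 45.85
[ 0.5746897  -0.23736554  0.1143    ]
```

View pics/w24.png

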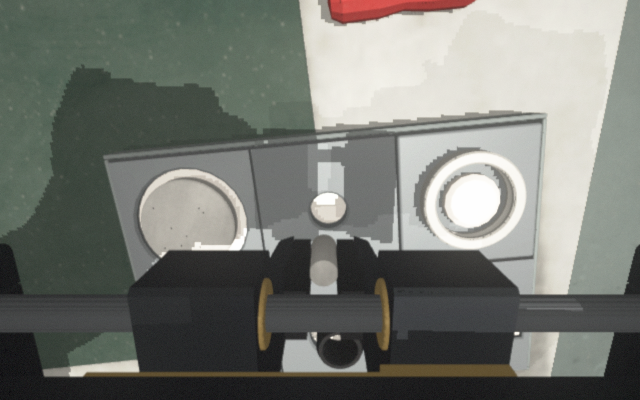

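```bash
python3 - <<'E'
from circ import *
c,im=pickle.load(open('w24.pkl','rb'))
cv2.imwrite('pics/c24.png',cv2.resize(im[180:290,290:370,::-1],None,fx=5,fy=5,interpolation=2))
print(ray(c,328.5,208,.029))
E
```

```text
[ 0.57574785 -0.2402461   0.029     ]
```

View pics/c24.png

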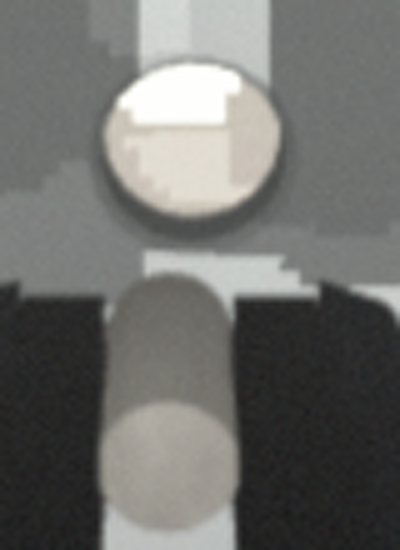

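```bash
python3 -m jog '[[0.0005,0,0.02,0,1],[0,0,0.015,0,1],[0,0,0.005,0,1],[0,0,0,0,1],[0,0,0,0,1],[0,0,0,0,1]]';python3 look.py w25; python3 -c "
from h import *
plan(.5735,-.2402,.0318,-90)"
```

```text
clock: 46.45
tool_pos: [0.5732, -0.24, 0.0603]
eef_rot: [-0.707, 0.707, -0.001, 0.0]
contact_force: [-0.1, 0.3, -0.1]
opening: 0.129
pos [ 0.5732 -0.24    0.0603] th -90.03 tilt 0.07 d mm [-239.7  573.4   59.5] turn -0.0001 F [-0.1  0.3 -0.1] op 11.4 t 46.45
pos [ 0.5732 -0.24    0.0603] th -90.03 tilt 0.08 d mm [ 0.2 -0.3 28.5] turn -0.0001 F [-0.3  0.8  0.6] op 11.0 t 46.5
```

View pics/w25.png

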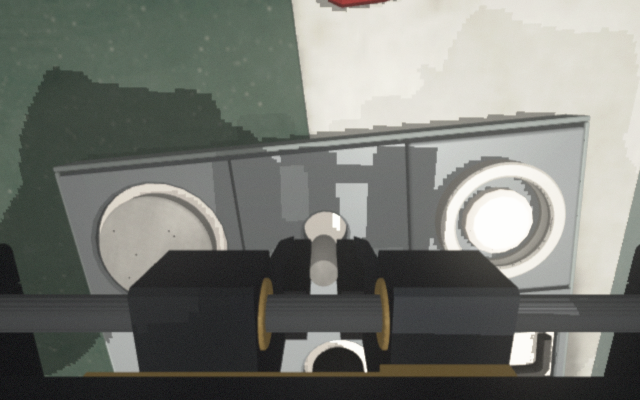

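```bash
python3 -m jog '[[0,0,0.008,0,1],[0,0,0.006,0,1],[0,0,0.003,0,1],[0,0,0,0,1],[0,0,0,0,1],[0,0,0,0,1]]';python3 -m jog '[[0,0,0.003,0,1],[0,0,0.003,0,1],[0,0,0.002,0,1],[0,0,0.001,0,1],[0,0,0,0,1],[0,0,0,0,1]]'; python3 -c "
from h import *
plan(.5735,-.2402,.0318,-90)"
```

```text
clock: 47.1
tool_pos: [0.5728, -0.2399, 0.0428]
eef_rot: [-0.707, 0.707, -0.0, 0.0]
contact_force: [0.8, -0.6, -0.5]
opening: 0.127
clock: 47.7
tool_pos: [0.5727, -0.2398, 0.0336]
eef_rot: [-0.707, 0.707, -0.0, 0.0]
contact_force: [-0.5, -0.2, -0.7]
opening: 0.129
pos [ 0.5727 -0.2398  0.0336] th -90.03 tilt 0.01 d mm [ 0.4 -0.8  1.8] turn -0.0001 F [-0.5 -0.2 -0.7] op 11.3 t 47.7
```

```bash
python3 -m jog '[[0,0,0.0007,0,1],[0,0,0.0007,0,1],[0,0,0,0,1],[0,0,0,0,1]]';python3 -m jog '[[0,0,0.0004,0,1],[0,0,0,0,1],[0,0,0,0,1]]';python3 -m jog '[[0,0,0.0004,0,1],[0,0,0,0,1],[0,0,0,0,1]]'
```

```text
clock: 48.1
tool_pos: [0.5727, -0.2398, 0.0322]
eef_rot: [-0.707, 0.707, -0.0, -0.0]
contact_force: [0.0, 0.8, -0.7]
opening: 0.126
clock: 48.4
tool_pos: [0.5727, -0.2398, 0.0318]
eef_rot: [-0.707, 0.707, -0.0, -0.0]
contact_force: [-0.0, 0.4, -0.1]
opening: 0.132
clock: 48.7
tool_pos: [0.5728, -0.2398, 0.0316]
eef_rot: [-0.707, 0.707, -0.0, 0.0]
contact_force: [-0.7, -0.8, 2.9]
opening: 0.13
```

Contact at 2.9 N. Releasing slowly.

```bash
python3 -m jog '[[0,0,0,0,0.87],[0,0,0,0,0.86],[0,0,0,0,0.85],[0,0,0,0,0.83],[0,0,0,0,0.8],[0,0,0,0,0.74],[0,0,0,0,0.68],[0,0,0,0,0.68],[0,0,-0.005,0,0.68],[0,0,-0.015,0,0.68],[0,0,-0.025,0,0.6],[0,0,-0.03,0,0.6],[0,0,-0.02,0,0.6],[0,0,0,0,0.6],[0,0,0,0,0.6]]' 10; python3 look.py w26
```

```text
clock: 50.2
tool_pos: [0.5728, -0.2399, 0.1273]
eef_rot: [-0.707, 0.707, -0.001, 0.0]
contact_force: [-0.9, 1.0, -0.9]
opening: 0.397
pos [ 0.5728 -0.2399  0.1273] th -90.04 tilt 0.08 d mm [-239.7  573.1  126.5] turn -0.0001 F [-0.9  1.  -0.9] op 35.0 t 50.2
```

View pics/w26.png

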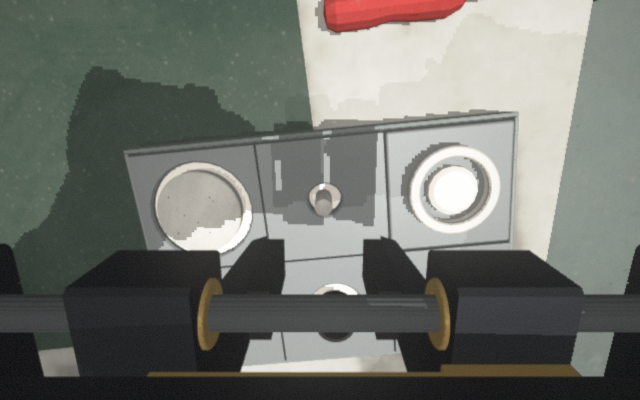

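The pin stands in its well at (323,198). I'll back off for a full check.

```bash
python3 -m jog '[[0,0.02,-0.02,0,0.5],[-0.01,0.03,-0.02,0,0.4],[-0.02,0.03,-0.02,0,0.2],[-0.02,0.03,-0.02,0,0],[-0.01,0.02,-0.02,0,0],[0,0,0,0,0],[0,0,0,0,0],[0,0,0,0,0]]'; python3 look.py w27; python3 - <<'E'
from h import *
a=r.snapshot('scene'); b=r.snapshot('side')
for n,im,(x0,y0,x1,y1) in (('f1',a,(330,150,460,230)),('f2',b,(310,155,420,225))):
    cv2.imwrite(f'pics/{n}.png',cv2.resize(im[y0:y1,x0:x1,::-1],None,fx=6,fy=6,interpolation=2))
E
```

```text
clock: 51.05
tool_pos: [0.4434, -0.1802, 0.2254]
eef_rot: [-0.707, 0.707, 0.0, -0.0]
contact_force: [0.2, 0.6, 0.4]
opening: 0.998
pos [ 0.4434 -0.1802  0.2254] th -90.05 tilt 0.03 d mm [-179.7  443.4  225.7] turn -0.0001 F [0.2 0.6 0.4] op 87.9 t 51.05
```

View pics/w27.png

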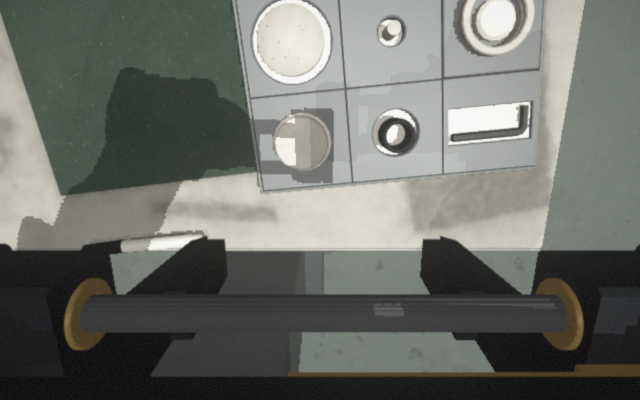

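View pics/f1.png

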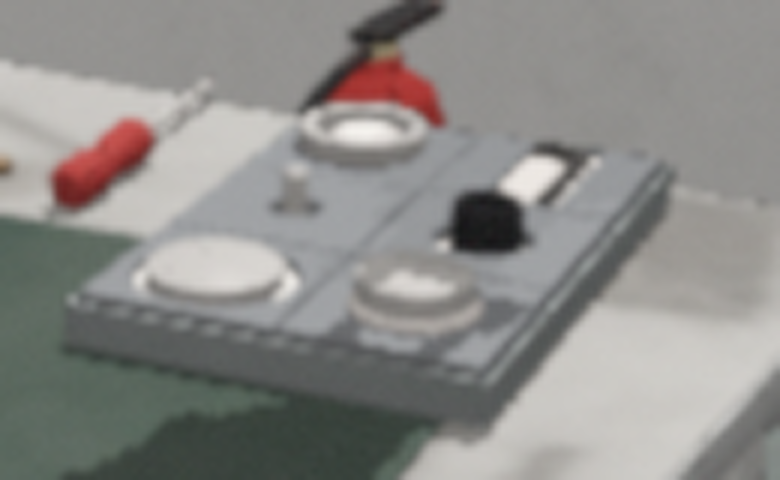

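View pics/f2.png

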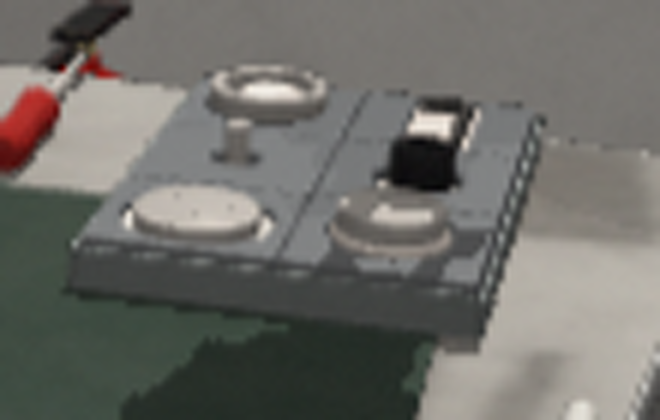

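Wrist, scene and side views agree. All five parts are seated and level in the right inserts, and the bystanders are unmoved. Handing in.

```bash
python3 -c "
from plant import r
print(r.finish_job())"
```

```text
the job is handed in; nothing more can be done
None
```

I put all five accessories away in the grey tray, in the order asked: test block, bearing ring, small anvil, loupe, gauge pin. Each was lowered in half-millimetre steps until light contact (about 1–3 N) and then let go slowly. I handed the job in after about 51 s.

- **Last checks:** the wrist, scene and side pictures show every part centred in its own insert and looking level. The screwdriver shows unmoved in the last pictures. The caliper and micrometer were outside those final crops, but the arm stayed well clear of both. The purple ring was left alone.
- **Disagreements during the work:** my first estimate of the loupe's position was about 8 mm off, and I corrected it with a close wrist picture before gripping. The gripper read 46.5 mm on the 50 mm anvil head, but the hold stayed firm and level. I first gripped the test block about 2 mm too low, so I let go and gripped it again higher up before lifting.
- **Failed checks:** none of the final checks failed.

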